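# Load washed size plates into the slotted carrier and lock it in its holder

### The arm

A 6-joint arm with a two-finger parallel gripper is mounted at the origin on a cart in front of the work surface, level with it; the furniture and walls round the work are solid. World frame = base frame: x ahead of the robot, y to its left, z up, the work surface at z = 0. Lengths are in m, angles in rad, forces in N, time in s.
With the tool pointing down it reaches from about 0.325 to 0.775 m from the base axis. Payload 9.3 kg.
Tool frame: the origin (TCP) lies on the centre line of the jaws, within the pads' length; the fingertips stand finger_overhang ahead of it and the grasp point (between the pads) lies 8 mm behind it (finger_overhang is the distance from the TCP to the fingertips, in m); z points along the fingers, y is the direction in which the jaws open and shut (so a half turn about z gives the same grasp; the last joint's range is limited). The gripper opens to 85 mm and grips with 20 to 120 N. Pads are 22 mm wide; open, the fingers measure 114 mm over their backs; the gripper's body (76 mm by 85 mm) begins 54 mm behind the grasp point. The pads swing forward as they close: fully open they stand 13 mm farther back than shut.
Start: joints at [1.089, 0.259, 0.021, 1.334, 0, 1.418], TCP at [0.178, 0.521, 0.242] pointing down, gripper open.
Joint ranges: [-3.04, 3.04], [-0.91, 1.82], [-1.04, 1.36], [-1.92, 1.95], [-1.52, 1.45], [-3.14, 3.14]. Speed limits (rad/s): [2.22, 2.22, 2.79, 3.14, 3.14, 3.14].

### API

Orientations are given as [roll, pitch, yaw] about the fixed x, y, z axes, in that order (R = Rz(yaw) Ry(pitch) Rx(roll)).
In Python, from plant import * gives the robot as it stands.
- The arm moves only by the shell command python3 -m pendant 'ROWS' [FORCE]. ROWS is JSON, a list that holds one entry, the list of rows, each a list of 7 numbers: the shift along the tool's x, y, z in mm, then the turn, a rotation vector about the tool's x, y, z in degrees, then the closure, from -1 (fully open) to 1 (shut), so that 0 is half open. A call has 1 to 12 rows; each row is the pose to reach, as a shift and turn from the pose commanded when the call began, along the tool's axes at that moment; what a row does not reach only later rows make up. A row lasts 1/10 s, in which the tool goes at most 50 mm and 8.59 degrees, less where a joint would pass 70% of its speed; a pose out of reach is approached as far as the arm can. A call with a gripper value outside its range is refused whole. The fingers move at their own pace and stop on an object; FORCE is the grip in N (left out, the last holds). Time passes only in rows, so rows that repeat a pose let the fingers close. It gives the time, the measured TCP pose, the force and the opening at its end, in the units of the state.
- get_state(): the state, without advancing time (a new reading comes with each control period).
- snapshot(name): name is "scene" or "top"; returns (picture, depth): 420x560x3 uint8, blue, green, red; 420x560 float32, m along the optical axis (not along the pixel's ray), 0 where there is no reading.
- camera_params(name): a dict with "fx", "fy", "cx", "cy" (pixels), "distortion" ([k1, k2, p1, p2, k3] as OpenCV has them; the pictures are not rectified), "xyz" and "rotation" of the camera in the world. Camera axes: x right, y up, looking along -z (the intrinsics and any distortion apply to the point x, -y, -z); pixel columns grow to the right and rows downward; lengths in m; the calibration is good to about 2 mm. A picture is of the moment at which its call begins. camera_params takes no time and is no camera call.
- job_done(): hands the job in, once; it reports no verdict.
Trained networks look in the newest picture that a camera, given by its name, has taken for a name from the list of things; names that differ only in an ending like _2 or _b are one class to them, and where a whole thing is asked for, a point or a joint stands for the part that bears it (a point fixed in the world has none). Each returns a list of dicts, best first, with "conf" (0 to 1); they miss things now and then, are a little off and sometimes report something else, mostly with a low value. They report only what shows in the picture. A call takes as long as a camera call. They do not tell look-alikes from the thing itself.
- trace(target, camera): "mask" (420x560 bool, what is visible of it).
- pinpoint(target, camera): "position" ([x, y, z] in m, in world coordinates, good to about 4 mm: a listed point, or the origin of a listed thing).
The state is a dict: "t": time; "q": joint angles; "dq": joint speeds; "joint_efforts": joint torques, N m; "eef_pos": TCP position; "eef_rot": TCP orientation; "ft_force": force on the tool from outside, world axes, zero at the start; "wrist_torque": the same for the moment, N m; "width": finger opening in m.
Only numpy, scipy, OpenCV 4.12 (cv2) and the standard library are available. Lean on these libraries where they do the work, as an engineer would, in place of code of your own. Each camera call takes 0.05 s, during which the arm holds its last target.

### The job

Put every size plate from the drying stand into a free slot of the grey slotted carrier, one plate to a slot and right down, leaving the plates that are already in it. Then slide the loaded carrier fully home between the rails of its holder, and last swing the holder's latch bar shut across behind it. Do not disturb the tub, the tape roll and the tape measure nearby.

Things in the scene. Friction and masses are not known exactly. Their poses are not given: they have to be found in the camera images.
- plate_1: Size plate, at first in the drying stand (may be absent). Upright 4 mm sheet, 96 wide, top edge 48 mm up, lowest 14 mm only 84 wide; on top a black grip 40 wide x 9 thick from 48 to 86 mm up. Origin: middle of its lower edge. x: through the sheet, y: along its width, z: up. 60 g. Half a turn makes no difference
- plate_2: Same kind of plate as plate_1, at first in the drying stand; may be absent
- plate_3: Same kind of plate as plate_1, at first in the drying stand; may be absent
- plate_4: Same kind of plate as plate_1, at first in the drying stand; may be absent
- kept_1: Same kind of plate as plate_1, already seated in a carrier slot and to stay in the carrier; may be absent
- kept_2: Same kind of plate as plate_1, already seated in a carrier slot and to stay in the carrier; may be absent
- kept_3: Same kind of plate as plate_1, already seated in a carrier slot and to stay in the carrier; may be absent
- carrier: Loose grey slotted carrier 176 x 128 mm, about 0.25 kg empty. Origin: middle of its underside. x: long axis, towards the end that enters the holder first; z up. Low flanges (6 mm high) along both sides make the 128 mm width; above them it is 108 wide. Pushed or pulled by its handle it slides on the table (low on the handle is easier: a push high up presses its tail down)
- carrier_slot (a point): Floor centre of the carrier's slot nearest its handle, where the origin of a plate seated there is (carrier x = -42 mm, z = 4). Five more slots follow at 22 mm steps along carrier x (-20, 2, 24, 46, 68 mm), all across it: a seated plate's x lies along carrier x. Slots 6.5 mm wide in combs at both sides (y 34 to 50 mm off centre), with rounded tops 32 mm up; side walls 50 mm off centre
- carrier_handle (a point): Point on the carrier's handle 65 mm above the table, at carrier x = -76, y = 0. Upright handle, steel below and black above, 40 wide (carrier y) x 12 thick (x), up to 83 mm
- stand: Fixed pale wooden drying stand, 170 x 112 mm, 30 high, with four upright places for plates at x = -54, -18, 18, 54 mm, y = 0; plates stand there with their x along the stand's x, lower edge 6 mm above the table. Origin: middle of its underside
- holder: Fixed grey holder, open above and at its mouth. Origin: where the carrier's origin is when home (end stop 2 mm beyond); x points inward from the mouth, z up. Rails 132 mm apart (2 mm play a side) from x = -45 to 98 mm, with lips 10 to 15 mm up that reach over the carrier's flanges; guides flare out from x = -45 to -85 mm, to 165 mm apart. Carrier's x must point along holder x
- latch_bar (a joint): Angle (rad) of the holder's latch bar about an upright pivot at holder x = -97, y = -90 mm. 0: bar points along holder -x; it grows as the bar swings in across the mouth; 1.571: shut (stop), bar along holder +y just behind the carrier's tail. Lower limit -0.8; light friction, stays where left. Bar 75 mm long, 10 to 24 mm above the table
- latch_knob (a point): Point on the axis of the upright black knob of the latch bar, 60 mm above the table; knob 16 mm in diameter, 24 to 73 mm above the table, 42 mm from the pivot along the bar
- bag_taper: The big fixed bag taping machine at the left of the table; origin on the table. On an arm it carries a tape reel that hangs, disc upright along the machine's x, over the table at x = -311, y = -72 mm in the machine's frame; the reel reaches about 130 mm each way along x and its lower rim is 0.43 m above the table: keep the arm and wrist clear of it
- swab_tub: Bystander: tub of swabs, 75 mm across, 88 tall; origin under its centre
- clear_tape: Bystander: small roll of tape lying flat, 54 mm across, 18 high; origin under its centre
- tape_measure: Bystander: grey tape measure, 32 x 65 x 54 mm; origin under its centre
Mind the look-alikes: they are no part of the job. Leave any red look-alike of the kept_3 alone.

How it is judged:
On the way, in this order (a step that is already met when the one before it is completed fails the run):
1. every plate stands right down in a slot of the carrier (z of plate_1 in the frame of carrier between -0.004 and 0.01 m and y of plate_1 in the frame of carrier between -0.006 and 0.006 m and x of plate_1 in the frame of carrier between -0.048 and 0.074 m and angle between each of plate_1, plate_2, plate_3, plate_4, kept_1, kept_2, kept_3's own z axis and vertical below 0.15 rad and z of plate_2 in the frame of carrier between -0.004 and 0.01 m and y of plate_2 in the frame of carrier between -0.006 and 0.006 m and x of plate_2 in the frame of carrier between -0.048 and 0.074 m and z of plate_3 in the frame of carrier between -0.004 and 0.01 m and y of plate_3 in the frame of carrier between -0.006 and 0.006 m and x of plate_3 in the frame of carrier between -0.048 and 0.074 m and z of plate_4 in the frame of carrier between -0.004 and 0.01 m and y of plate_4 in the frame of carrier between -0.006 and 0.006 m and x of plate_4 in the frame of carrier between -0.048 and 0.074 m and z of kept_1 in the frame of carrier between -0.004 and 0.01 m and y of kept_1 in the frame of carrier between -0.006 and 0.006 m and x of kept_1 in the frame of carrier between -0.048 and 0.074 m and z of kept_2 in the frame of carrier between -0.004 and 0.01 m and y of kept_2 in the frame of carrier between -0.006 and 0.006 m and x of kept_2 in the frame of carrier between -0.048 and 0.074 m and z of kept_3 in the frame of carrier between -0.004 and 0.01 m and y of kept_3 in the frame of carrier between -0.006 and 0.006 m and x of kept_3 in the frame of carrier between -0.048 and 0.074 m), for 0.2 s.
2. the loaded carrier is fully home in the holder (all of step 1 and x of carrier in the frame of holder between -0.008 and 0.008 m and y of carrier in the frame of holder between -0.006 and 0.006 m and angle between the x axis of carrier and the x axis of holder, either way round below 0.06 rad and z of carrier in the frame of holder below 0.006 m), for 0.2 s.
3. the latch bar is shut behind the carrier (value of joint latch_bar above 1.45 rad), for 0.2 s.
At the end, for the whole second after the job is handed in: Every plate upright in a carrier slot, on the carrier's floor within 6 mm; carrier within 8 mm of fully home, square to the holder within 0.06 rad; latch bar past 1.45 rad; all at rest (all of step 2 and value of joint latch_bar above 1.45 rad and linear speed of each of carrier, plate_1, plate_2, plate_3, plate_4, kept_1, kept_2, kept_3 below 0.02 m/s); the robot touches nothing.
It fails at once if a bystander is moved more than 3 cm (distance of any of swab_tub, clear_tape, tape_measure from where it was at the start of the episode above 0.03 m).
Of plate_1, plate_2, plate_3, plate_4 only 3 to 4 are there at a start; the rules pass over those that are not, and their reading is None.
Of kept_1, kept_2, kept_3 only 1 to 2 are there at a start; the rules pass over those that are not, and their reading is None.
At some moment in a run one of carrier may be knocked a few centimetres aside while the robot is not near it.
Once in a run the grip may slacken for a moment while it holds something.
It also fails if it takes over 210 s, if anything falls off the work surface, if the arm or the gripper's body presses on something with over 40 N, if the wrist force passes 120 N, or if a joint passes its speed limit or range.

## Working session

There is one attempt and no reset: what is moved stays moved. The work goes in short steps, Python scripts to look and compute and a shell command to move; the robot and the scene stay as the last step left them, time stands still between calls to the robot, and variables do not carry over. Pictures are saved under pics/ and viewed, and the job is handed in when it is done.

```bash
mkdir -p pics; ls
python3 - <<'E'
from plant import *
import cv2
s=get_state();print(s)
for n in("scene","top"):
    p,d=snapshot(n);cv2.imwrite(f"pics/{n}0.png",p);print(camera_params(n))
E
```

```text
pics
{'t': 0.0, 'q': array([1.08940718e+00, 2.59163369e-01, 2.07821646e-02, 1.33368114e+00,
       1.17968325e-05, 1.41819803e+00]), 'dq': array([-0.0007782 ,  0.00161491, -0.00100672,  0.00021075,  0.0003166 ,
       -0.00136089]), 'joint_efforts': array([ 1.58551240e-03, -5.55638123e+01,  3.44535613e+01,  1.37615710e-02,
       -2.54163997e-04,  2.43932362e-05]), 'eef_pos': array([0.17747655, 0.52031205, 0.24168984]), 'eef_rot': array([-3.14034314e+00, -2.04103672e-04,  2.81280167e+00]), 'ft_force': array([ 0.26260175, -0.02864807, -0.37278545]), 'wrist_torque': array([ 4.25439980e-02, -9.42957312e-05, -4.14681035e-02]), 'width': 0.08550752464774097}
{'fx': 385.6873487963591, 'fy': 385.6873487963591, 'cx': 273.7572195071826, 'cy': 217.64932621285882, 'distortion': array([0.01140605, 0.        , 0.        , 0.        , 0.        ]), 'xyz': array([ 0.09812632, -0.4219495 ,  0.7737612 ]), 'rotation': array([ 0.70074417,  0.0160078 , -0.83243805])}
{'fx': 429.82491015425336, 'fy': 429.82491015425336, 'cx': 277.92966499845164, 'cy': 209.67494964697187, 'distortion': array([-0.0192593,  0.       ,  0.       ,  0.       ,  0.       ]), 'xyz': array([ 0.36482981, -0.0104585 ,  1.11376285]), 'rotation': array([ 1.67191568e-01, -2.94192294e-05, -1.56009123e+00])}
```

View pics/scene0.png

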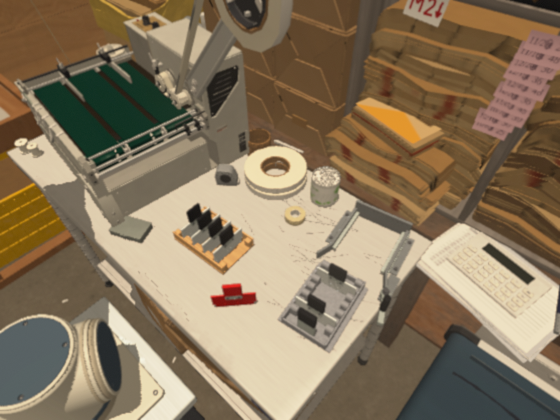

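View pics/top0.png

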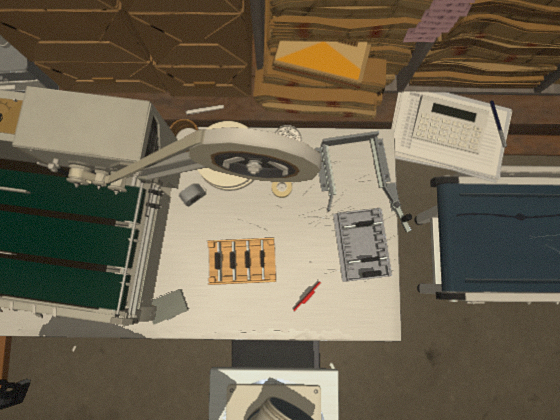

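```bash
cat > h.py <<'E'
from plant import *
import cv2, numpy as np
from scipy.spatial.transform import Rotation as Ro
def cam(n):
    c=camera_params(n);K=np.array([[c['fx'],0,c['cx']],[0,c['fy'],c['cy']],[0,0,1.]])
    return c,K,np.array(c['distortion']),Ro.from_euler('xyz',c['rotation']).as_matrix(),np.array(c['xyz'])
def w2p(n,P):
    c,K,D,R,t=cam(n);P=np.atleast_2d(np.array(P,float));q=(P-t)@R*np.array([1,-1,-1])
    return cv2.projectPoints(q,np.zeros(3),np.zeros(3),K,D)[0][:,0]
def p2w_z(n,uv,z):
    c,K,D,R,t=cam(n);uv=np.array(uv,float).reshape(-1,1,2)
    u=cv2.undistortPoints(uv,K,D)[:,0];r=np.c_[u[:,0],-u[:,1],-np.ones(len(u))]@R.T
    return t+r*((z-t[2])/r[:,2])[:,None]
def cloud(n,d):
    c,K,D,R,t=cam(n);v,u=np.mgrid[:420,:560]
    q=cv2.undistortPoints(np.stack([u,v],-1).reshape(-1,1,2).astype(float),K,D)[:,0]
    r=np.c_[q[:,0],-q[:,1],-np.ones(len(q))]*d.reshape(-1,1)
    return (r@R.T+t).reshape(420,560,3)
E
python3 - <<'E'
from h import *
for n in("scene","top"):
    p,d=snapshot(n);np.save(f"pics/{n}.npy",d)
    x0,y0=(160,130) if n=="scene" else (160,120)
    cv2.imwrite(f"pics/{n}1.png",cv2.resize(p[y0:y0+220,x0:x0+280],None,fx=2.8,fy=2.7,interpolation=cv2.INTER_CUBIC))
    for t in "plate_1 kept_1 carrier carrier_slot carrier_handle stand holder latch_knob latch_bar bag_taper swab_tub clear_tape tape_measure".split():
        r=pinpoint(t,n) 
        print(n,t,[(np.round(a['position'],4).tolist(),round(a['conf'],2)) for a in r])
print(get_state()['t'])
E
```

```text
scene plate_1 [([0.4116, 0.142, 0.009], 0.94), ([0.4168, 0.0356, 0.0077], 0.93), ([0.4132, 0.0677, 0.0072], 0.81)]
scene kept_1 [([0.4208, -0.2304, 0.0031], 0.95), ([0.3323, -0.0765, -0.0013], 0.69), ([0.5054, -0.2208, 0.0059], 0.57)]
scene carrier [([0.4567, -0.2235, -0.0016], 0.77), ([0.4153, 0.0993, 0.0081], 0.75)]
scene carrier_slot [([0.4237, -0.2275, 0.0061], 0.89), ([0.7198, -0.024, -0.0015], 0.32)]
scene carrier_handle [([0.3896, -0.2344, 0.0645], 0.73)]
scene stand [([0.4185, 0.0861, -0.0027], 0.76)]
scene holder []
scene latch_knob [([0.5264, -0.3269, 0.0596], 0.65), ([0.3878, -0.2329, 0.0642], 0.53)]Traceback (most recent call last):
  File "<stdin>", line 7, in <module>
ValueError: it knows: bag_taper, carrier, carrier_handle, carrier_slot, clear_tape, holder, kept, latch_knob, plate, stand, swab_tub, tape_measure
```

Run:
```python
from h import *
for n in("top",):
    p,d=snapshot(n);np.save(f"pics/{n}.npy",d)
    x0,y0=(160,120)
    cv2.imwrite(f"pics/{n}1.png",cv2.resize(p[y0:y0+220,x0:x0+280],None,fx=2.8,fy=2.7,interpolation=cv2.INTER_CUBIC))
    for t in "plate_1 kept_1 carrier carrier_slot carrier_handle stand holder latch_knob bag_taper swab_tub clear_tape tape_measure".split():
        r=pinpoint(t,n) 
        print(n,t,[(np.round(a['position'],4).tolist(),round(a['conf'],2)) for a in r])
print(pinpoint("holder","scene"))
print(get_state()['t'])
```

```text
top plate_1 [([0.4153, 0.0697, 0.0095], 0.7), ([0.4151, 0.1013, 0.0069], 0.66), ([0.4102, 0.14, 0.0029], 0.59), ([0.4202, 0.0294, 0.0038], 0.39)]
top kept_1 [([0.5085, -0.2172, 0.0066], 0.52), ([0.3321, -0.0789, 0.0035], 0.51), ([0.4202, -0.2302, 0.0034], 0.43)]
top carrier [([0.4602, -0.2267, -0.0015], 0.89), ([0.4146, 0.0714, 0.0071], 0.28)]
top carrier_slot [([0.4205, -0.2285, 0.0018], 0.58)]
top carrier_handle [([0.3865, -0.2323, 0.0659], 0.88)]
top stand [([0.4148, 0.084, 0.0024], 0.62)]
top holder [([0.4616, -0.2267, -0.0003], 0.32)]
top latch_knob [([0.525, -0.326, 0.0607], 0.64)]
top bag_taper []
top swab_tub [([0.7181, -0.0308, 0.0061], 0.62)]
top clear_tape [([0.4194, 0.031, 0.0061], 0.55), ([0.6101, -0.0105, -0.0019], 0.5)]
top tape_measure [([0.5856, 0.2156, 0.0017], 0.82)]
[]
1.25
```

View pics/scene1.png

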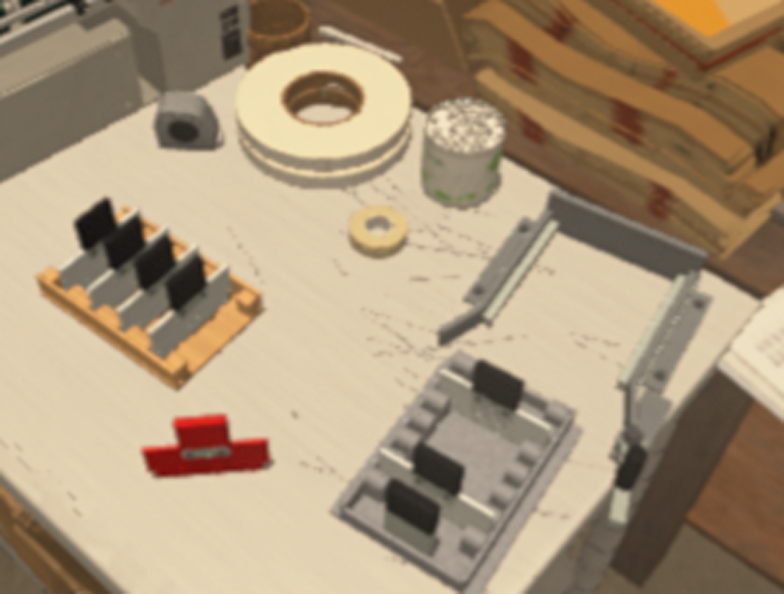

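View pics/top1.png

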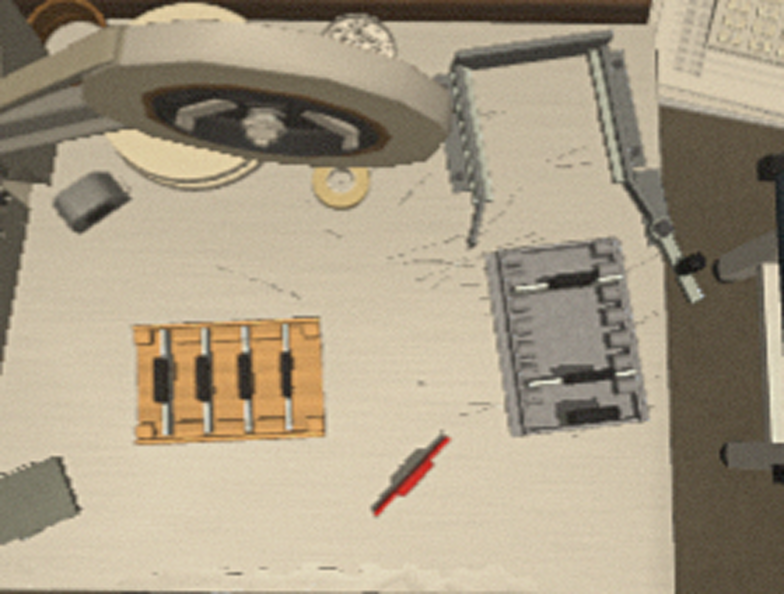

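Run:
```python
from h import *
import plant
print([k for k in dir(plant) if not k.startswith('_')]); 
try: print(finger_overhang)
except Exception as e: print(e)
for n in("scene","top"):
    print(n,w2p(n,[get_state()['eef_pos']]))
    C=cloud(n,np.load(f"pics/{n}.npy") if n=="top" else snapshot("scene")[1])
    np.save(f"pics/C{n}.npy",C)
    print(np.median(C[300:310,240:260,2]) , C[0,0])
# height map ortho of both clouds
H=np.zeros((2,600,800))
for i,n in enumerate(("scene","top")):
    C=np.load(f"pics/C{n}.npy").reshape(-1,3);ok=np.isfinite(C).all(1)&(C[:,2]<.16)&(C[:,2]>-.02)
    c=C[ok];v=((0.85-c[:,0])*1000).astype(int);u=((0.3-c[:,1])*1000).astype(int);k=(v>=0)&(v<600)&(u>=0)&(u<800)
    for a,b,z in zip(v[k],u[k],c[k,2]): 
        H[i,max(0,a-1):a+1,max(0,b-1):b+1]=np.maximum(H[i,max(0,a-1):a+1,max(0,b-1):b+1],z+.02)
    cv2.imwrite(f"pics/H{n}.png",cv2.applyColorMap((np.clip(H[i]/.12,0,1)*255).astype(np.uint8),cv2.COLORMAP_JET))
C=np.load("pics/Ctop.npy").reshape(-1,3);r=C[(C[:,2]>.38)&(C[:,2]<.9)&(C[:,0]<.75)&(C[:,1]<.3)&(C[:,1]>-.3)]
print(r.min(0),r.max(0),len(r))
for lo in np.arange(.35,.8,.05):
  s=r[(r[:,0]>lo)&(r[:,0]<lo+.05)]
  if len(s): print(round(lo,2),s.min(0),s.max(0))
```

```text
['PlanningError', 'camera_params', 'finger_overhang', 'get_state', 'job_done', 'pinpoint', 'snapshot', 'trace']
0.011
scene [[-12.57155516 136.23927101]]
0.0005409522124240618 [ 0.75054151  2.15741678 -0.03843265]
top [[  4.6301737 375.8219969]]
-7.68670593197518e-05 [0.87622046 0.51306663 0.39903869]
[ 0.50582411 -0.06567177  0.38010007] [0.56786047 0.25261279 0.65192202] 6780
0.5 [ 0.50582411 -0.06567177  0.39313326] [0.54999951 0.2404931  0.65192202]
0.55 [0.55001628 0.11379753 0.38010007] [0.56786047 0.25261279 0.54812193]
```

View pics/Htop.png

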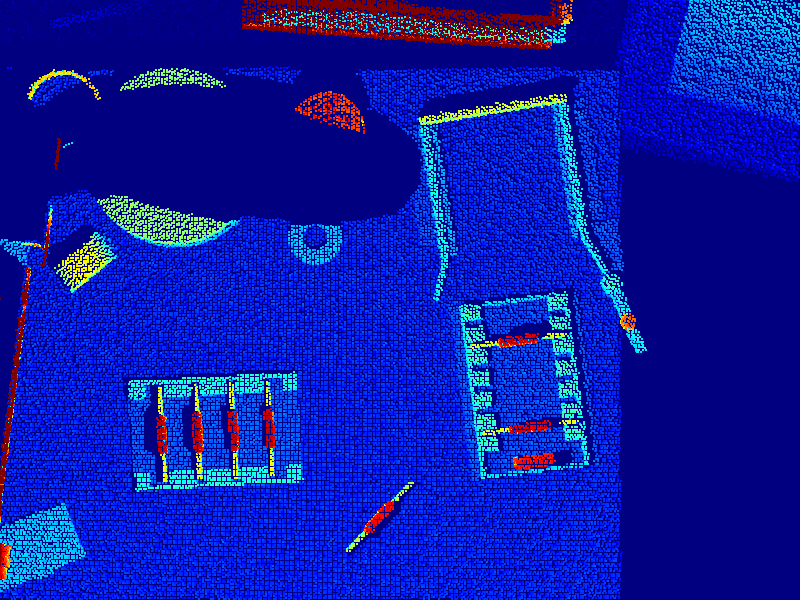

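View pics/Hscene.png

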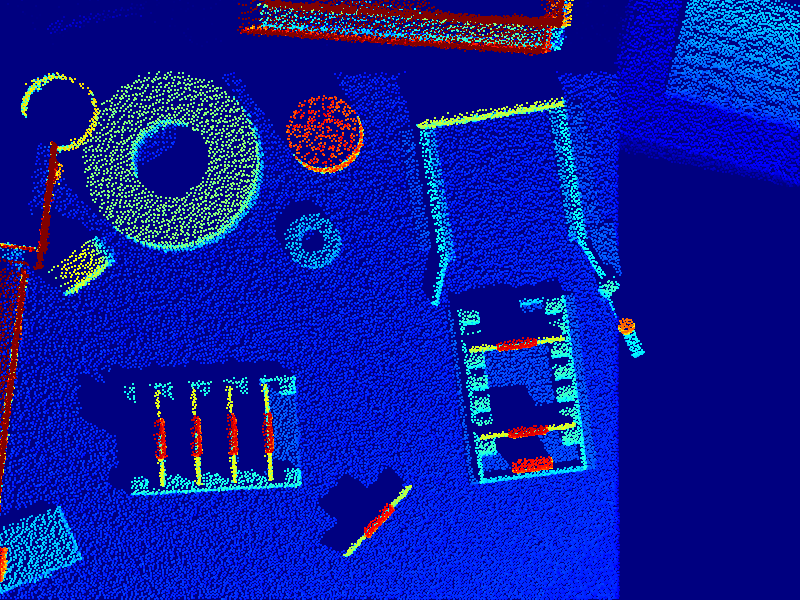

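```bash
cat >> h.py <<'E'
def heights(c):
    return c
def tops(save=True):
    """grips (z>.058) merged from both clouds -> connected blobs: center, yaw of long axis"""
    out={}
    for n in("scene","top"):
        p,d=snapshot(n);C=cloud(n,d);np.save(f"pics/C{n}.npy",C);cv2.imwrite(f"pics/last_{n}.png",p)
    return
def grips(n,zmin=.062,zmax=.1,box=(.3,.62,-.34,.25)):
    C=np.load(f"pics/C{n}.npy");m=(C[...,2]>zmin)&(C[...,2]<zmax)&(C[...,0]>box[0])&(C[...,0]<box[1])&(C[...,1]>box[2])&(C[...,1]<box[3])
    k,l=cv2.connectedComponents(m.astype(np.uint8),connectivity=4);R=[]
    for i in range(1,k):
        P=C[l==i]
        if len(P)<25: continue
        r=cv2.minAreaRect((P[:,:2]*1000).astype(np.float32));b=cv2.boxPoints(r)
        e=[b[1]-b[0],b[2]-b[1]];e=max(e,key=np.linalg.norm);a=np.degrees(np.arctan2(e[1],e[0]))%180
        R.append((np.round(r[0],1).tolist(),np.round(sorted(r[1]),1).tolist(),round(float(a),1),round(float(np.percentile(P[:,2],97)*1000),1),len(P)))
    return R
E
python3 - <<'E'
from h import *
for n in("scene","top"):
    print(n)
    for r in grips(n): print(r)
    C=np.load(f"pics/C{n}.npy").reshape(-1,3)
    def sel(x0,x1,y0,y1,z0,z1): return C[(C[:,0]>x0)&(C[:,0]<x1)&(C[:,1]>y0)&(C[:,1]<y1)&(C[:,2]>z0)&(C[:,2]<z1)]
    for nm,b in dict(railL=(.61,.71,-.16,-.115,.012,.05),railR=(.62,.73,-.285,-.255,.012,.05),end=(.7,.77,-.265,-.12,.02,.06)).items():
        P=sel(*b);f=cv2.fitLine((P[:,:2]*1000).astype(np.float32),cv2.DIST_HUBER,0,.01,.01).ravel()
        print(nm,len(P),f.round(2),np.degrees(np.arctan2(f[1],f[0])).round(1),P[:,2].max().round(3))
E
```

```text
scene
([410.6, 139.4], [10.8, 38.8], 5.4, 92.8, 164)
([413.2, 103.8], [10.7, 40.0], 4.1, 92.8, 166)
([415.3, 67.6], [10.3, 40.7], 2.7, 92.9, 167)
([416.8, 31.7], [9.8, 39.0], 3.8, 93.4, 167)
([505.4, -217.3], [9.5, 39.0], 98.2, 91.1, 187)
([328.9, -78.4], [10.1, 39.9], 138.5, 87.1, 178)
([418.5, -228.5], [9.9, 39.3], 97.8, 91.3, 197)
([523.7, -326.9], [14.2, 15.1], 84.7, 74.6, 61)
([384.8, -232.9], [13.1, 39.3], 96.9, 84.6, 204)
railL 240 [ 9.9000e-01  1.6000e-01  6.5852e+02 -1.3656e+02] 9.2 0.03
railR 282 [ 9.9000e-01  1.6000e-01  6.7264e+02 -2.7014e+02] 8.9 0.029
end 643 [ 1.6000e-01 -9.9000e-01  7.3405e+02 -1.9436e+02] -80.9 0.052
top
([527.9, -328.9], [13.8, 14.4], 8.9, 75.9, 38)
([509.6, -219.0], [9.4, 39.3], 97.8, 93.6, 82)
([421.0, 30.2], [9.1, 38.0], 3.6, 94.3, 70)
([416.9, 102.1], [9.3, 39.8], 3.3, 95.6, 85)
([418.5, 65.9], [9.3, 38.2], 2.8, 94.9, 76)
([415.0, 137.6], [8.7, 37.9], 2.4, 95.6, 87)
([422.2, -230.6], [8.9, 39.9], 97.6, 93.2, 72)
([388.4, -234.9], [12.2, 40.3], 97.6, 86.9, 97)
([332.5, -80.2], [9.1, 39.9], 138.4, 88.4, 73)
railL 257 [ 9.9000e-01  1.7000e-01  6.6088e+02 -1.3647e+02] 9.7 0.032
railR 297 [ 9.9000e-01  1.5000e-01  6.7542e+02 -2.7109e+02] 8.7 0.031
end 399 [ 1.6000e-01 -9.9000e-01  7.3740e+02 -1.9319e+02] -80.6 0.055
```

```bash
cat >> h.py <<'E'
def go(x,y,z,yawdeg):
    s=get_state();R0=Ro.from_euler('xyz',s['eef_rot']);T=Ro.from_euler('xyz',[180,0,yawdeg],degrees=True)
    d=R0.inv().apply(np.array([x,y,z])/1000-s['eef_pos'])*1000;r=np.degrees((R0.inv()*T).as_rotvec())
    print('t',round(s['t'],2),'at',(s['eef_pos']*1000).round(1),np.degrees(s['eef_rot']).round(1),'q',s['q'].round(2),'F',s['ft_force'].round(1),'w',round(s['width']*1000,1))
    print('shift',d.round(1),'turn',r.round(1),'rows>=',int(max(np.linalg.norm(d)/50,np.linalg.norm(r)/8.59))+1)
E
python3 - <<'E'
from h import *
for n in("scene","top"):
    C=np.load(f"pics/C{n}.npy").reshape(-1,3);s=C[(C[:,0]>.1)&(C[:,0]<.5)&(C[:,1]>.2)&(C[:,1]<.62)]
    for y in np.arange(.2,.6,.05):
        k=s[(s[:,1]>y)&(s[:,1]<y+.05)];
        print(n,round(y,2),[round(float(k[(k[:,0]>x)&(k[:,0]<x+.05)][:,2].max(initial=-1)),2) for x in np.arange(.1,.5,.05)])
go(413,138.5,180,93.3)
E
```

```text
scene 0.2 [-1.0, -0.8, 0.0, 0.02, 0.02, 0.0, 0.0, 0.0]
scene 0.25 [-1.0, -0.8, 0.0, 0.21, 0.2, 0.2, 0.22, 0.22]
scene 0.3 [-1.0, -1.0, 0.0, 0.22, 0.22, 0.22, 0.22, 0.22]
scene 0.35 [-1.0, -1.0, 0.01, 0.22, 0.22, 0.2, 0.2, 0.2]
scene 0.4 [-1.0, -1.0, 0.01, 0.22, 0.22, 0.2, 0.2, 0.2]
scene 0.45 [-1.0, -1.0, 0.01, 0.22, 0.22, 0.2, 0.2, 0.2]
scene 0.5 [-1.0, -1.0, 0.0, 0.22, 0.22, 0.2, 0.21, 0.2]
scene 0.55 [-1.0, -1.0, 0.0, 0.2, 0.22, 0.2, 0.22, 0.2]
top 0.2 [-0.79, -1.0, 0.01, 0.02, 0.02, 0.01, 0.01, 0.01]
top 0.25 [-0.79, -1.0, 0.0, 0.22, 0.2, 0.2, 0.22, 0.22]
top 0.3 [-0.79, -1.0, 0.01, 0.23, 0.22, 0.22, 0.22, 0.21]
top 0.35 [-0.79, -1.0, 0.01, 0.22, 0.22, 0.21, 0.21, 0.21]
top 0.4 [0.3, 0.35, 0.0, 0.22, 0.22, 0.21, 0.21, 0.21]
top 0.45 [0.35, 0.35, 0.0, 0.22, 0.22, 0.21, 0.21, 0.21]
top 0.5 [-0.79, -1.0, 0.0, 0.01, 0.22, 0.21, 0.22, 0.21]
top 0.55 [-0.79, -1.0, 0.0, 0.18, 0.22, 0.21, 0.22, 0.21]
t 1.3 at [177.6 520.5 242.3] [-180.     0.   161.2] q [ 1.09  0.26  0.02  1.33 -0.    1.42] F [ 0.1 -0.2 -0.2] w 85.4
shift [-346.1 -285.6   62.3] turn [-0.   0.  67.9] rows>= 10
```

```bash
python3 -m pendant '[[[0,0,-58,0,0,0,-0.4],[0,0,-58,0,0,0,-0.4],[0,0,-58,0,0,0,-0.4]]]'
python3 - <<'E'
from h import *
go(270,280,300,110); go(370,138.5,300,93.3)
E
```

```text
t: 1.6
eef_pos: [0.1779, 0.5212, 0.3021]
eef_rot: [3.138, 0.001, 2.813]
ft_force: [0.2, -0.6, 0.1]
width: 0.0597
t 1.6 at [177.9 521.2 302.1] [179.8   0.  161.2] q [ 1.09  0.25  0.16  1.48 -0.    1.42] F [ 0.2 -0.6  0.1] w 59.7
shift [-165.  -198.6    1.5] turn [ 0.2 -0.1 51.2] rows>= 6
t 1.6 at [177.9 521.2 302.1] [179.8   0.  161.2] q [ 1.09  0.25  0.16  1.48 -0.    1.42] F [ 0.2 -0.6  0.1] w 59.7
shift [-305.3 -300.2    1.2] turn [ 0.2 -0.1 67.9] rows>= 9
```

```bash
python3 -m pendant '[[[-165,-199,1,0,0,51,-0.4],[-165,-199,1,0,0,51,-0.4],[-165,-199,1,0,0,51,-0.4],[-165,-199,1,0,0,51,-0.4],[-165,-199,1,0,0,51,-0.4],[-165,-199,1,0,0,51,-0.4],[-305,-300,1,0,0,68,-0.4],[-305,-300,1,0,0,68,-0.4],[-305,-300,1,0,0,68,-0.4],[-305,-300,1,0,0,68,-0.4],[-305,-300,1,0,0,68,-0.4],[-305,-300,1,0,0,68,-0.4]]]'
python3 - <<'E'
from h import *
tops()
go(412.8,138.5,150,93.3)
E
```

```text
t: 2.8
eef_pos: [0.3692, 0.1378, 0.2984]
eef_rot: [-3.14, -0.0, 1.624]
ft_force: [-0.5, -0.4, 0.7]
width: 0.0596
t 2.9 at [368.8 138.6 298.9] [-180.    -0.    93.2] q [ 0.15 -0.02 -0.17  1.43  0.    1.66] F [0.7 0.2 0.5] w 59.7
shift [ -2.6  44.  148.9] turn [-0.  -0.  -0.1] rows>= 4
```

View pics/last_scene.png

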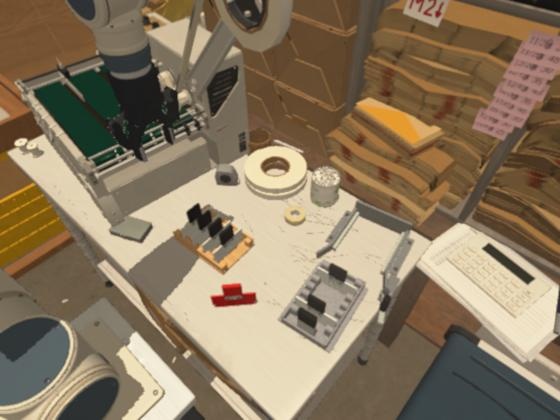

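```bash
python3 -m pendant '[[[-2,0,150,0,0,0,-0.4],[-2,0,150,0,0,0,-0.4],[-2,0,150,0,0,0,-0.4],[-2,0,150,0,0,0,-0.4],[-2,44,150,0,0,0,-0.4],[-2,44,150,0,0,0,-0.4],[-2,44,150,0,0,0,-0.4]]]'
python3 - <<'E'
from h import *
tops()
for n in("scene","top"):
    p=cv2.imread(f"pics/last_{n}.png");cv2.imwrite(f"pics/a_{n}.png",cv2.resize(p[170:310,150:310],None,fx=4,fy=4,interpolation=cv2.INTER_CUBIC))
go(412.8,138.5,68,93.3)
E
```

```text
t: 3.6
eef_pos: [0.4147, 0.1393, 0.1512]
eef_rot: [3.14, -0.0, 1.627]
ft_force: [-1.0, 0.6, -0.2]
width: 0.0597
t 3.7 at [413.4 139.1 150.7] [179.9  -0.   93.2] q [ 0.13  0.12 -0.4   1.05  0.    1.65] F [-0.3  0.1  0.4] w 59.8
shift [-0.6 -0.8 82.7] turn [ 0.1 -0.  -0.1] rows>= 2
```

View pics/a_scene.png

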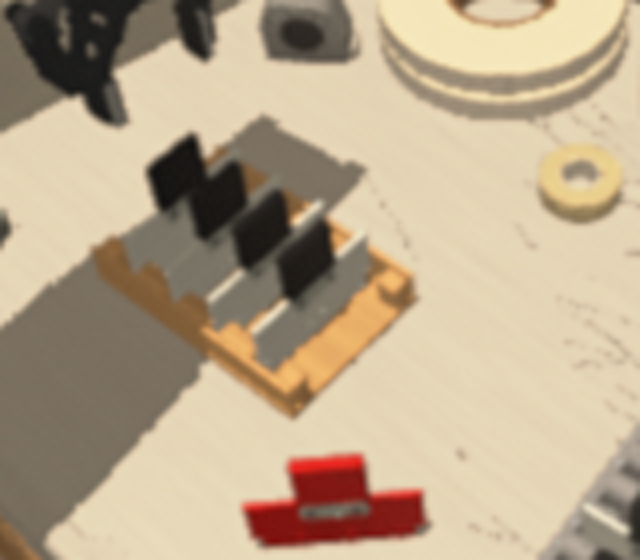

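```bash
python3 -m pendant '[[[0,0,40,0,0,0,-0.4],[0,0,65,0,0,0,-0.4],[0,0,82,0,0,0,-0.4],[0,0,82,0,0,0,-0.4],[0,0,82,0,0,0,0.6],[0,0,82,0,0,0,0.6],[0,0,82,0,0,0,0.6],[0,0,82,0,0,0,0.6],[0,0,82,0,0,0,0.6],[0,0,82,0,0,0,0.6]]]' 50
python3 - <<'E'
from h import *
go(412.8,138.5,68,93.3)
p,d=snapshot("scene")
cv2.imwrite(f"pics/b.png",cv2.resize(p[100:310,100:310],None,fx=2.8,fy=2.8,interpolation=cv2.INTER_CUBIC))
E
```

```text
t: 4.7
eef_pos: [0.4141, 0.1388, 0.0688]
eef_rot: [3.139, -0.0, 1.626]
ft_force: [-2.5, 0.6, 7.9]
width: 0.0391
t 4.7 at [414.1 138.8  68.8] [179.9  -0.   93.2] q [ 0.13  0.2  -0.54  0.83  0.    1.65] F [-2.5  0.6  7.9] w 39.1
shift [-0.2 -1.3  0.8] turn [ 0.1 -0.  -0.1] rows>= 1
```

View pics/b.png

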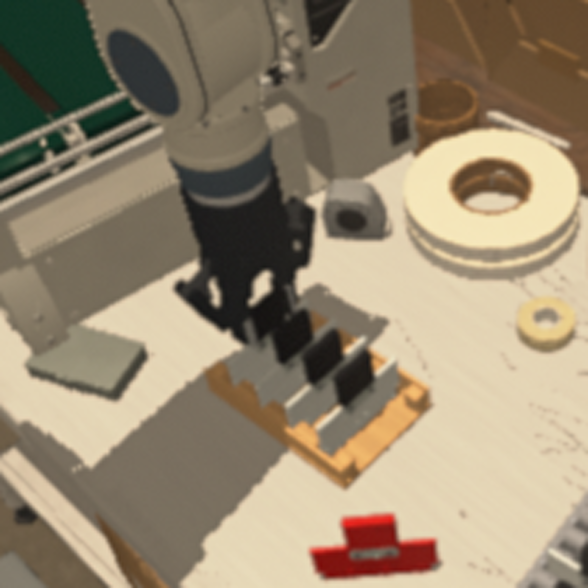

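```bash
python3 -m pendant '[[[0,0,-50,0,0,0,0.6],[0,0,-100,0,0,0,0.6],[0,0,-100,0,0,0,0.6],[0,0,-100,0,0,0,0.6]]]'
python3 - <<'E'
from h import *
go(390,-60,170,40)
go(487,-221,170,7.6)
E
```

```text
t: 5.15
eef_pos: [0.4141, 0.1387, 0.1689]
eef_rot: [3.138, -0.0, 1.626]
ft_force: [-0.4, 0.1, -0.3]
width: 0.0391
t 5.15 at [414.1 138.7 168.9] [179.8  -0.   93.2] q [ 0.13  0.1  -0.37  1.1  -0.    1.65] F [-0.4  0.1 -0.3] w 39.1
shift [-197.   -35.    -1.3] turn [ 0.2 -0.1 53.2] rows>= 7
t 5.15 at [414.1 138.7 168.9] [179.8  -0.   93.2] q [ 0.13  0.1  -0.37  1.1  -0.    1.65] F [-0.4  0.1 -0.3] w 39.1
shift [-363.1   53.    -1. ] turn [ 0.2 -0.2 85.6] rows>= 10
```

```bash
python3 -m pendant '[[[-40,-8,-1,0,0,8,0.6],[-80,-16,-1,0,0,16,0.6],[-120,-24,-1,0,0,24,0.6],[-160,-30,-1,0,0,32,0.6],[-197,-35,-1,0,0,40,0.6],[-235,-15,-1,0,0,48,0.6],[-270,5,-1,0,0,56,0.6],[-305,25,-1,0,0,64,0.6],[-340,45,-1,0,0,72,0.6],[-363,53,-1,0,0,80,0.6],[-363,53,-1,0,0,86,0.6],[-363,53,-1,0,0,86,0.6]]]'
python3 - <<'E'
from h import *
tops()
for n in("scene","top"):
    print(n)
    for r in grips(n,zmax=.13): print(r)
    p=cv2.imread(f"pics/last_{n}.png");cv2.imwrite(f"pics/c_{n}.png",cv2.resize(p[160:360,260:460],None,fx=3,fy=3,interpolation=cv2.INTER_CUBIC))
go(487,-221,170,7.6)
E
```

```text
t: 6.35
eef_pos: [0.4858, -0.2213, 0.1665]
eef_rot: [-3.14, 0.002, 0.122]
ft_force: [0.8, 0.5, -0.4]
width: 0.0392
scene
([413.0, 103.1], [11.5, 39.5], 1.1, 92.9, 166)
([415.1, 67.6], [9.2, 40.3], 3.5, 92.9, 164)
([417.3, 31.6], [10.2, 39.7], 4.7, 92.9, 167)
([492.4, -219.1], [23.2, 95.9], 98.0, 129.2, 359)
([329.0, -78.3], [10.9, 40.0], 138.0, 87.6, 176)
([418.5, -228.3], [9.8, 39.8], 98.3, 91.1, 194)
([523.4, -326.5], [14.6, 14.7], 98.7, 74.9, 63)
([384.8, -233.1], [12.9, 40.4], 96.3, 84.8, 204)
top
([421.0, 30.2], [9.1, 38.2], 3.0, 95.2, 70)
([417.0, 101.5], [9.4, 40.3], 0.8, 95.4, 85)
([418.2, 66.0], [8.9, 37.9], 3.1, 94.5, 75)
([332.5, -80.2], [9.0, 39.7], 137.5, 89.0, 74)
t 6.45 at [ 485.8 -220.5  167.4] [-1.799e+02  1.000e-01  7.300e+00] q [-0.58  0.26 -0.16  1.14  0.    2.43] F [0.4 0.2 1.1] w 39.2
shift [ 1.1  0.7 -2.6] turn [-0.1  0.1 -0.3] rows>= 1
```

View pics/c_scene.png

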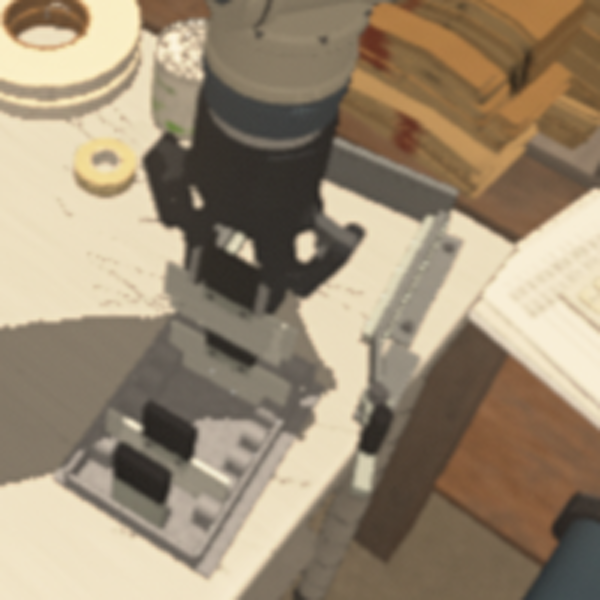

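View pics/c_top.png

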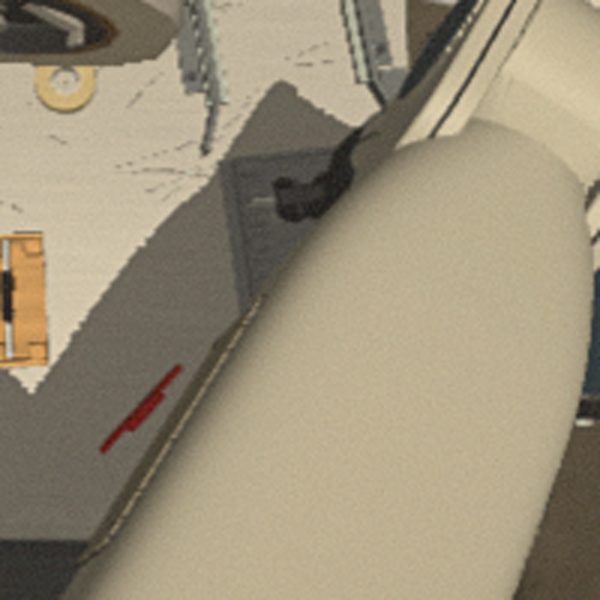

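```bash
cat >> h.py <<'E'
YAW=7.6
def face(C,x0,x1,y0,y1,z0,z1,yaw=None):
    """front-face: s (along a), slope ds/dz, ds/dn ; center n by extents"""
    yaw=np.radians(YAW if yaw is None else yaw);a=np.array([np.cos(yaw),np.sin(yaw)]);n=np.array([-a[1],a[0]])
    P=C.reshape(-1,3);P=P[(P[:,0]>x0)&(P[:,0]<x1)&(P[:,1]>y0)&(P[:,1]<y1)&(P[:,2]>z0)&(P[:,2]<z1)]*1000
    s=P[:,:2]@a;m=P[:,:2]@n;A=np.c_[np.ones(len(s)),m-m.mean(),P[:,2]-P[:,2].mean()]
    k=np.ones(len(s),bool)
    for _ in range(4):
        c=np.linalg.lstsq(A[k],s[k],rcond=None)[0];r=s-A@c;k=np.abs(r)<max(1.,2*np.std(r[k]))
    return dict(N=int(k.sum()),s=round(c[0],2),dyaw=round(-np.degrees(c[1]),1),tilt=round(np.degrees(c[2]),1),n0=round(np.percentile(m,1),1),n1=round(np.percentile(m,99),1),z=round(P[:,2].mean(),1),sd=round(float(np.std(r[k])),2))
E
python3 - <<'E'
from h import *
C=np.load("pics/Cscene.npy")
print('kept-42 grip',face(C,.395,.435,-.27,-.19,.062,.086))
print('kept46 grip',face(C,.48,.53,-.26,-.18,.062,.080))
print('kept-42 sheettop',face(C,.395,.435,-.29,-.17,.03,.049))
print('held sheet',face(C,.46,.51,-.29,-.16,.110,.146))
print('held grip',face(C,.46,.51,-.25,-.19,.156,.18))
print('handle',face(C,.36,.395,-.27,-.19,.06,.08))
e=get_state()['eef_pos'];a=np.radians(7.6);print('tcp s',1000*(e[0]*np.cos(a)+e[1]*np.sin(a)),'n',1000*(-e[0]*np.sin(a)+e[1]*np.cos(a)))
E
```

```text
kept-42 grip {'N': 93, 's': np.float64(381.2), 'dyaw': np.float64(0.4), 'tilt': np.float64(1.4), 'n0': np.float64(-301.3), 'n1': np.float64(-263.2), 'z': np.float64(74.1), 'sd': 0.51}
kept46 grip {'N': 49, 's': np.float64(468.88), 'dyaw': np.float64(0.1), 'tilt': np.float64(0.5), 'n0': np.float64(-301.5), 'n1': np.float64(-264.0), 'z': np.float64(66.9), 'sd': 0.57}
kept-42 sheettop {'N': 185, 's': np.float64(381.81), 'dyaw': np.float64(-0.3), 'tilt': np.float64(10.3), 'n0': np.float64(-330.9), 'n1': np.float64(-233.0), 'z': np.float64(37.5), 'sd': 1.97}
held sheet {'N': 378, 's': np.float64(449.58), 'dyaw': np.float64(-0.5), 'tilt': np.float64(-0.2), 'n0': np.float64(-329.5), 'n1': np.float64(-236.0), 'z': np.float64(128.3), 'sd': 0.59}
held grip {'N': 161, 's': np.float64(446.45), 'dyaw': np.float64(-3.1), 'tilt': np.float64(-3.3), 'n0': np.float64(-310.4), 'n1': np.float64(-252.2), 'z': np.float64(168.9), 'sd': 1.41}
handle {'N': 75, 's': np.float64(345.38), 'dyaw': np.float64(-0.3), 'tilt': np.float64(0.6), 'n0': np.float64(-301.7), 'n1': np.float64(-261.6), 'z': np.float64(69.6), 'sd': 0.41}
tcp s 452.372686354846 n -282.7725637416811
```

```bash
python3 -m pendant '[[[0,0,30,0,0,-0.7,0.6],[0,0,50,0,0,-0.7,0.6],[0,0,64,0,0,-0.7,0.6],[0,0,64,0,0,-0.7,0.6],[0,0,64,0,0,-0.7,0.6]]]'
python3 - <<'E'
from h import *
tops()
C=np.load("pics/Cscene.npy")
print('kept-42 grip',face(C,.395,.435,-.27,-.19,.062,.086))
e=get_state()['eef_pos'];z=e[2]
print('held sheet',face(C,.46,.495,-.29,-.16,z-.056,z-.020))
a=np.radians(7.6);print('tcp s',1000*(e[0]*np.cos(a)+e[1]*np.sin(a)),'n',1000*(-e[0]*np.sin(a)+e[1]*np.cos(a)))
p=cv2.imread(f"pics/last_scene.png");cv2.imwrite(f"pics/d.png",cv2.resize(p[210:360,260:400],None,fx=4,fy=4,interpolation=cv2.INTER_CUBIC))
E
```

```text
t: 6.95
eef_pos: [0.4863, -0.2205, 0.1047]
eef_rot: [-3.141, 0.0, 0.139]
ft_force: [-0.1, -0.2, -1.2]
width: 0.0391
kept-42 grip {'N': 97, 's': np.float64(381.07), 'dyaw': np.float64(0.5), 'tilt': np.float64(-0.2), 'n0': np.float64(-301.5), 'n1': np.float64(-262.5), 'z': np.float64(74.4), 'sd': 0.5}
held sheet {'N': 324, 's': np.float64(450.07), 'dyaw': np.float64(0.3), 'tilt': np.float64(-0.5), 'n0': np.float64(-328.6), 'n1': np.float64(-234.8), 'z': np.float64(67.3), 'sd': 0.6}
tcp s 453.24416728667484 n -283.4073821664304
```

View pics/d.png

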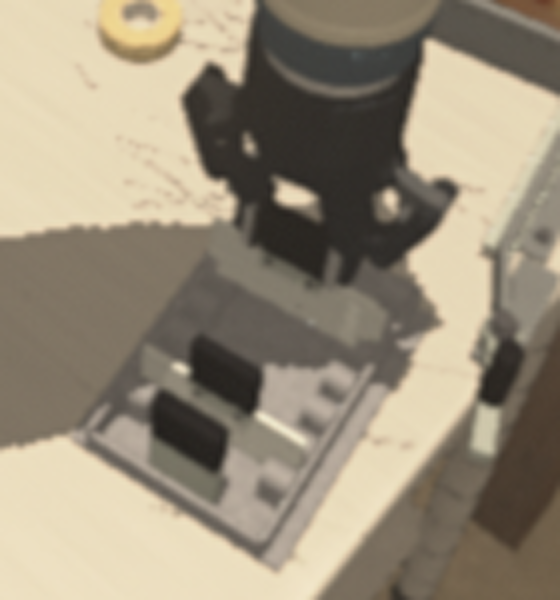

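```bash
python3 -m pendant '[[[-0.5,0,8,0,0,0,0.6],[-0.5,0,14,0,0,0,0.6],[-0.5,0,20,0,0,0,0.6],[-0.5,0,26,0,0,0,0.6]]]'; python3 -m pendant '[[[0,0,4,0,0,0,0.6],[0,0,8,0,0,0,0.6],[0,0,10.5,0,0,0,0.6],[0,0,10.5,0,0,0,0.6]]]'
```

```text
t: 7.45
eef_pos: [0.4857, -0.221, 0.0776]
eef_rot: [-3.141, 0.0, 0.137]
ft_force: [-0.2, 0.6, -1.0]
width: 0.0394
t: 7.85
eef_pos: [0.4858, -0.221, 0.0674]
eef_rot: [-3.141, 0.0, 0.137]
ft_force: [0.2, 0.3, -0.5]
width: 0.0389
```

```bash
python3 -m pendant '[[[0,0,0,0,0,0,0.1],[0,0,0,0,0,0,-0.4],[0,0,0,0,0,0,-0.4],[0,0,0,0,0,0,-0.4],[0,0,-20,0,0,0,-0.4],[0,0,-60,0,0,0,-0.4],[0,0,-100,0,0,0,-0.4],[0,0,-100,0,0,0,-0.4],[0,0,-100,0,0,0,-0.4]]]'
python3 - <<'E'
from h import *
tops()
for n in("scene","top"):
    print(n)
    for r in grips(n,zmax=.1): print(r)
C=np.load("pics/Cscene.npy")
p=cv2.imread(f"pics/last_scene.png");cv2.imwrite(f"pics/e.png",cv2.resize(p[210:360,260:400],None,fx=4,fy=4,interpolation=cv2.INTER_CUBIC))
go(390,-60,170,40)
go(415,102.8,170,93.3)
E
```

```text
t: 8.75
eef_pos: [0.4862, -0.2212, 0.1686]
eef_rot: [3.14, -0.002, 0.137]
ft_force: [0.5, -0.1, -0.4]
width: 0.0598
scene
([413.1, 103.9], [11.0, 40.9], 5.4, 93.0, 169)
([415.3, 67.8], [10.9, 40.1], 5.2, 92.8, 165)
([417.1, 31.4], [9.5, 39.6], 3.2, 92.7, 166)
([494.3, -218.7], [31.2, 39.8], 99.4, 90.8, 360)
([328.7, -78.6], [9.9, 40.0], 138.2, 87.4, 176)
([418.4, -228.5], [10.1, 39.3], 97.7, 90.5, 197)
([523.6, -326.6], [14.7, 14.8], 53.1, 75.0, 63)
([384.9, -232.7], [13.1, 40.0], 98.9, 85.1, 203)
top
([420.9, 30.2], [9.1, 38.0], 3.1, 95.4, 69)
([416.8, 101.6], [9.8, 39.9], 0.7, 94.8, 84)
([418.3, 66.0], [9.1, 38.1], 2.8, 96.5, 75)
([332.6, -80.2], [9.4, 39.8], 138.5, 89.3, 74)
t 8.85 at [ 485.4 -220.7  166.8] [-1.799e+02  1.000e-01  7.900e+00] q [-0.58  0.26 -0.17  1.14 -0.    2.42] F [ 0.5  0.3 -0.3] w 59.7
shift [ -72.5 -172.3   -2.9] turn [ -0.1   0.  -32.1] rows>= 4
t 8.85 at [ 485.4 -220.7  166.8] [-1.799e+02  1.000e-01  7.900e+00] q [-0.58  0.26 -0.17  1.14 -0.    2.42] F [ 0.5  0.3 -0.3] w 59.7
shift [ -25.5 -330.1   -2.8] turn [ -0.1   0.  -85.4] rows>= 10
```

View pics/e.png

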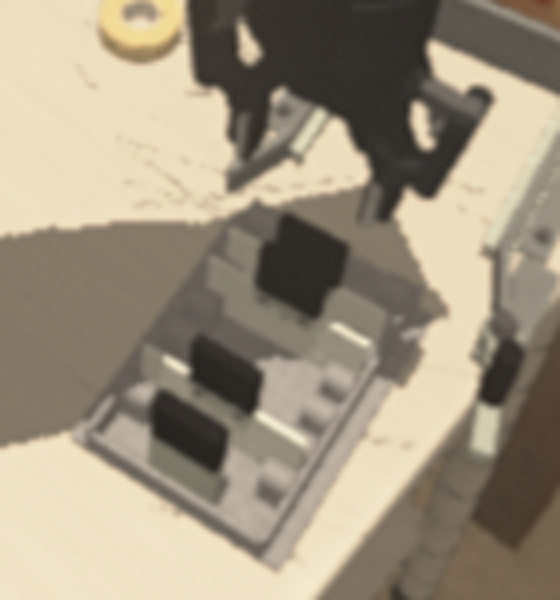

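```bash
python3 -m pendant '[[[-40,-45,-2,0,0,-8,-0.4],[-60,-90,-2,0,0,-16,-0.4],[-72,-135,-2,0,0,-24,-0.4],[-74,-172,-2,0,0,-32,-0.4],[-66,-210,-2,0,0,-40,-0.4],[-56,-250,-2,0,0,-48,-0.4],[-44,-285,-2,0,0,-56,-0.4],[-34,-310,-2,0,0,-64,-0.4],[-24,-330,-2,0,0,-72,-0.4],[-24,-330,-2,0,0,-80,-0.4],[-24,-330,-2,0,0,-85.4,-0.4],[-24,-330,-2,0,0,-85.4,-0.4]]]'
python3 - <<'E'
from h import *
go(416.3,102.9,68.5,93.3)
E
```

```text
t: 10.05
eef_pos: [0.4163, 0.1028, 0.1686]
eef_rot: [-3.139, 0.0, 1.63]
ft_force: [0.6, -0.4, -0.5]
width: 0.0593
t 10.05 at [416.3 102.8 168.6] [-179.9    0.    93.4] q [ 0.05  0.09 -0.38  1.1  -0.    1.56] F [ 0.6 -0.4 -0.5] w 59.3
shift [1.000e-01 2.000e-01 1.001e+02] turn [-0.1  0.   0.1] rows>= 3
```

```bash
python3 -m pendant '[[[0,0,40,0,0,0,-0.4],[0,0,75,0,0,0,-0.4],[0,0,100,0,0,0,-0.4],[0,0,100,0,0,0,-0.4],[0,0,100,0,0,0,0.6],[0,0,100,0,0,0,0.6],[0,0,100,0,0,0,0.6],[0,0,100,0,0,0,0.6],[0,0,100,0,0,0,0.6]]]'; python3 -m pendant '[[[0,0,-50,0,0,0,0.6],[0,0,-100,0,0,0,0.6],[0,0,-100,0,0,0,0.6],[0,0,-100,0,0,0,0.6]]]';  python3 - <<'E'
from h import *
go(463.9,-223.8,168,7.9)
E
```

```text
t: 10.95
eef_pos: [0.4176, 0.1026, 0.0707]
eef_rot: [3.14, 0.0, 1.628]
ft_force: [0.5, -0.3, 7.5]
width: 0.0392
t: 11.35
eef_pos: [0.4174, 0.1026, 0.1708]
eef_rot: [3.139, 0.0, 1.628]
ft_force: [-0.3, -0.2, -1.0]
width: 0.0388
t 11.35 at [417.4 102.6 170.8] [179.8   0.   93.3] q [ 0.05  0.09 -0.38  1.1  -0.    1.56] F [-0.3 -0.2 -1. ] w 38.8
shift [-328.5   27.8    2.9] turn [ 0.1 -0.1 85.4] rows>= 10
```

```bash
python3 -m pendant '[[[-36,-8,2,0,0,8,0.6],[-72,-16,2,0,0,16,0.6],[-110,-24,2,0,0,24,0.6],[-150,-32,2,0,0,32,0.6],[-190,-32,2,0,0,40,0.6],[-225,-20,2,0,0,48,0.6],[-260,-5,2,0,0,56,0.6],[-295,12,2,0,0,64,0.6],[-328,28,2,0,0,72,0.6],[-328,28,2,0,0,80,0.6],[-328,28,2,0,0,85.4,0.6],[-328,28,2,0,0,85.4,0.6]]]'
cat >> h.py <<'E'
def chk(img,held=True,cx=None):
    tops();C=np.load("pics/Cscene.npy")
    print('kept-42',face(C,.395,.435,-.27,-.19,.062,.086))
    e=get_state()['eef_pos'];z=e[2];x,y=e[:2]
    if held: print('held',face(C,x-.025,x+.012,y-.07,y+.065,z-.056,z-.020))
    a=np.radians(YAW);print('tcp',(e*1000).round(1),'s',round(1000*(x*np.cos(a)+y*np.sin(a)),1),'n',round(1000*(-x*np.sin(a)+y*np.cos(a)),1),np.degrees(get_state()['eef_rot']).round(1))
    p=cv2.imread(f"pics/last_scene.png");cv2.imwrite(img,cv2.resize(p[200:360,250:410],None,fx=3.6,fy=3.6,interpolation=cv2.INTER_CUBIC))
E
python3 - <<'E'
from h import *
chk("pics/f.png")
E
```

```text
t: 12.55
eef_pos: [0.4629, -0.2231, 0.1659]
eef_rot: [-3.139, 0.002, 0.135]
ft_force: [-0.2, 0.4, -1.0]
width: 0.0389
kept-42 {'N': 91, 's': np.float64(381.11), 'dyaw': np.float64(-0.1), 'tilt': np.float64(0.0), 'n0': np.float64(-301.3), 'n1': np.float64(-262.9), 'z': np.float64(73.8), 'sd': 0.41}
held {'N': 377, 's': np.float64(426.98), 'dyaw': np.float64(0.1), 'tilt': np.float64(-0.4), 'n0': np.float64(-328.4), 'n1': np.float64(-235.0), 'z': np.float64(128.6), 'sd': 0.61}
tcp [ 463.1 -222.9  166.7] s 429.5 n -282.2 [-1.799e+02  1.000e-01  8.000e+00]
```

View pics/f.png

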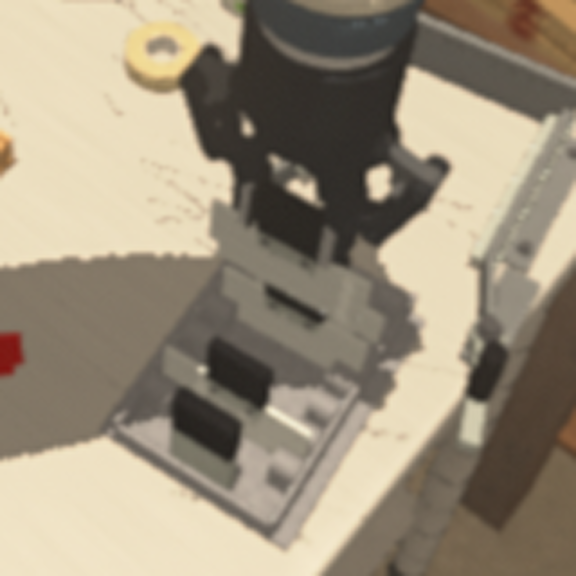

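```bash
python3 -m pendant '[[[0.5,0,30,0,0,0,0.6],[0.5,0,50,0,0,0,0.6],[0.5,0,62,0,0,0,0.6],[0.5,0,62,0,0,0,0.6],[0.5,0,62,0,0,0,0.6]]]'
python3 - <<'E'
from h import *
chk("pics/g.png")
E
```

```text
t: 13.15
eef_pos: [0.4643, -0.2233, 0.1062]
eef_rot: [3.141, -0.0, 0.138]
ft_force: [0.1, 0.1, -0.1]
width: 0.0393
kept-42 {'N': 95, 's': np.float64(381.13), 'dyaw': np.float64(-0.1), 'tilt': np.float64(0.3), 'n0': np.float64(-301.6), 'n1': np.float64(-262.9), 'z': np.float64(74.4), 'sd': 0.45}
held {'N': 322, 's': np.float64(428.43), 'dyaw': np.float64(0.3), 'tilt': np.float64(-0.4), 'n0': np.float64(-328.4), 'n1': np.float64(-234.3), 'z': np.float64(68.6), 'sd': 0.63}
tcp [ 464.6 -223.5  106.8] s 430.9 n -283.0 [ 1.799e+02 -1.000e-01  7.900e+00]
```

```bash
python3 -m pendant '[[[-0.8,0.5,8,0,0,0,0.6],[-0.8,0.5,14,0,0,0,0.6],[-0.8,0.5,20,0,0,0,0.6],[-0.8,0.5,26,0,0,0,0.6]]]'; python3 -m pendant '[[[0,0,4,0,0,0,0.6],[0,0,8,0,0,0,0.6],[0,0,11,0,0,0,0.6],[0,0,11,0,0,0,0.6]]]'
```

```text
t: 13.65
eef_pos: [0.4632, -0.2238, 0.0792]
eef_rot: [-3.141, 0.0, 0.137]
ft_force: [-0.2, -0.2, -0.9]
width: 0.039
t: 14.05
eef_pos: [0.4635, -0.2239, 0.0688]
eef_rot: [3.141, -0.0, 0.137]
ft_force: [-0.1, -1.1, -0.4]
width: 0.0392
```

Release and rise; then on to plate 3 at about (418, 66.8).

```bash
python3 -m pendant '[[[0,0,0,0,0,0,0.1],[0,0,0,0,0,0,-0.4],[0,0,0,0,0,0,-0.4],[0,0,0,0,0,0,-0.4],[0,0,-20,0,0,0,-0.4],[0,0,-60,0,0,0,-0.4],[0,0,-100,0,0,0,-0.4],[0,0,-100,0,0,0,-0.4],[0,0,-100,0,0,0,-0.4]]]'
python3 - <<'E'
from h import *
chk("pics/i.png",False)
for n in("scene","top"):
    print(n)
    for r in grips(n,zmax=.1): print(r)
go(418.5,66.8,168,93.3)
E
```

```text
t: 14.95
eef_pos: [0.4637, -0.224, 0.1695]
eef_rot: [3.14, -0.001, 0.137]
ft_force: [0.0, -0.5, -0.4]
width: 0.0598
kept-42 {'N': 89, 's': np.float64(381.07), 'dyaw': np.float64(-0.0), 'tilt': np.float64(0.7), 'n0': np.float64(-301.3), 'n1': np.float64(-262.8), 'z': np.float64(74.3), 'sd': 0.47}
tcp [ 462.9 -223.5  167.8] s 429.3 n -282.8 [-1.799e+02  1.000e-01  7.900e+00]
scene
([414.7, 67.2], [9.3, 39.6], 1.8, 93.4, 164)
([416.9, 31.5], [9.8, 40.2], 5.0, 92.7, 165)
([484.3, -220.3], [39.4, 54.5], 8.1, 91.1, 528)
([328.5, -78.8], [9.5, 39.9], 138.8, 87.5, 180)
([418.2, -228.6], [10.4, 39.1], 97.4, 91.5, 195)
([523.6, -326.4], [14.5, 14.6], 122.1, 74.5, 62)
([384.3, -233.0], [13.1, 40.0], 98.5, 84.6, 206)
top
([509.1, -219.0], [9.2, 38.9], 97.2, 92.4, 81)
([421.0, 30.1], [9.1, 38.0], 3.6, 94.8, 69)
([418.3, 66.0], [9.1, 37.9], 2.6, 94.9, 75)
([332.3, -80.3], [9.2, 39.6], 137.4, 89.5, 73)
t 15.05 at [ 462.9 -223.5  167.8] [-1.799e+02  1.000e-01  7.900e+00] q [-0.61  0.23 -0.21  1.13  0.    2.39] F [ 0.  -0.2 -0.3] w 60.1
shift [-4.300e+00 -2.937e+02  1.000e-01] turn [ -0.1   0.  -85.4] rows>= 10
```

View pics/i.png

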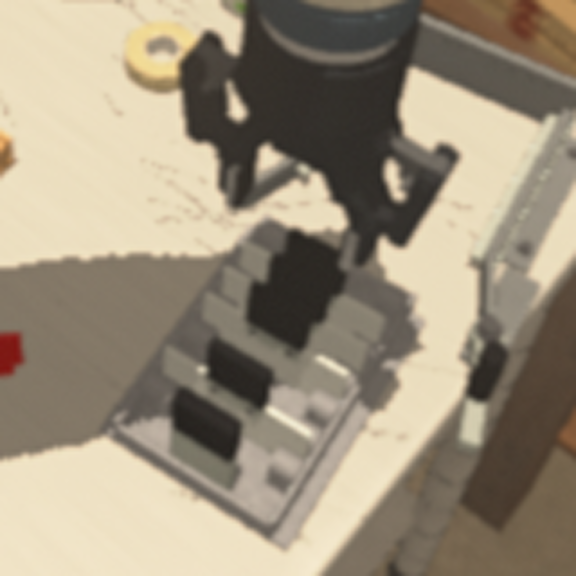

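```bash
python3 -m pendant '[[[-25,-35,0,0,0,-8,-0.4],[-45,-75,0,0,0,-16,-0.4],[-55,-115,0,0,0,-24,-0.4],[-55,-155,0,0,0,-32,-0.4],[-50,-195,0,0,0,-40,-0.4],[-38,-230,0,0,0,-48,-0.4],[-20,-265,0,0,0,-56,-0.4],[-4,-294,0,0,0,-64,-0.4],[-4,-294,0,0,0,-72,-0.4],[-4,-294,0,0,0,-80,-0.4],[-4,-294,0,0,0,-85.4,-0.4],[-4,-294,0,0,0,-85.4,-0.4]]]'
python3 - <<'E'
from h import *
go(418.5,66.8,69,93.3)
E
```

```text
t: 16.25
eef_pos: [0.4185, 0.067, 0.1676]
eef_rot: [-3.139, -0.0, 1.629]
ft_force: [-1.0, 0.3, -0.4]
width: 0.0594
t 16.25 at [418.5  67.  167.6] [-179.9   -0.    93.4] q [-0.04  0.08 -0.39  1.1  -0.    1.47] F [-1.   0.3 -0.4] w 59.4
shift [-0.2  0.2 98.6] turn [-0.1 -0.   0.1] rows>= 2
```

```bash
python3 -m pendant '[[[0,0,40,0,0,0,-0.4],[0,0,75,0,0,0,-0.4],[0,0,98,0,0,0,-0.4],[0,0,98,0,0,0,-0.4],[0,0,98,0,0,0,0.6],[0,0,98,0,0,0,0.6],[0,0,98,0,0,0,0.6],[0,0,98,0,0,0,0.6],[0,0,98,0,0,0,0.6]]]'; python3 -m pendant '[[[0,0,-50,0,0,0,0.6],[0,0,-100,0,0,0,0.6],[0,0,-100,0,0,0,0.6],[0,0,-100,0,0,0,0.6]]]';  python3 - <<'E'
from h import *
go(441.6,-226.8,168,7.9)
E
```

```text
t: 17.15
eef_pos: [0.4198, 0.0668, 0.0716]
eef_rot: [3.14, 0.0, 1.628]
ft_force: [-0.2, -1.3, 7.6]
width: 0.0389
t: 17.55
eef_pos: [0.4196, 0.0668, 0.1717]
eef_rot: [3.139, 0.0, 1.628]
ft_force: [-0.5, 0.3, -1.8]
width: 0.0388
t 17.55 at [419.6  66.8 171.7] [179.8   0.   93.3] q [-0.04  0.08 -0.39  1.1  -0.    1.47] F [-0.5  0.3 -1.8] w 38.8
shift [-294.4    5.2    3.8] turn [ 0.1 -0.1 85.4] rows>= 10
```

```bash
python3 -m pendant '[[[-35,-12,3,0,0,8,0.6],[-70,-24,3,0,0,16,0.6],[-105,-35,3,0,0,24,0.6],[-140,-40,3,0,0,32,0.6],[-175,-38,3,0,0,40,0.6],[-210,-30,3,0,0,48,0.6],[-245,-15,3,0,0,56,0.6],[-294,5,3,0,0,64,0.6],[-294,5,3,0,0,72,0.6],[-294,5,3,0,0,80,0.6],[-294,5,3,0,0,85.4,0.6],[-294,5,3,0,0,85.4,0.6]]]'
python3 - <<'E'
from h import *
chk("pics/j.png")
E
```

```text
t: 18.75
eef_pos: [0.4402, -0.2261, 0.1661]
eef_rot: [-3.139, 0.002, 0.136]
ft_force: [-0.2, -0.3, -0.5]
width: 0.039
kept-42 {'N': 95, 's': np.float64(381.04), 'dyaw': np.float64(-0.1), 'tilt': np.float64(0.4), 'n0': np.float64(-301.2), 'n1': np.float64(-263.1), 'z': np.float64(73.9), 'sd': 0.5}
held {'N': 370, 's': np.float64(403.95), 'dyaw': np.float64(0.2), 'tilt': np.float64(-0.7), 'n0': np.float64(-328.4), 'n1': np.float64(-234.7), 'z': np.float64(128.9), 'sd': 0.56}
tcp [ 440.5 -226.   166.7] s 406.7 n -282.3 [-1.799e+02  1.000e-01  8.000e+00]
```

View pics/j.png

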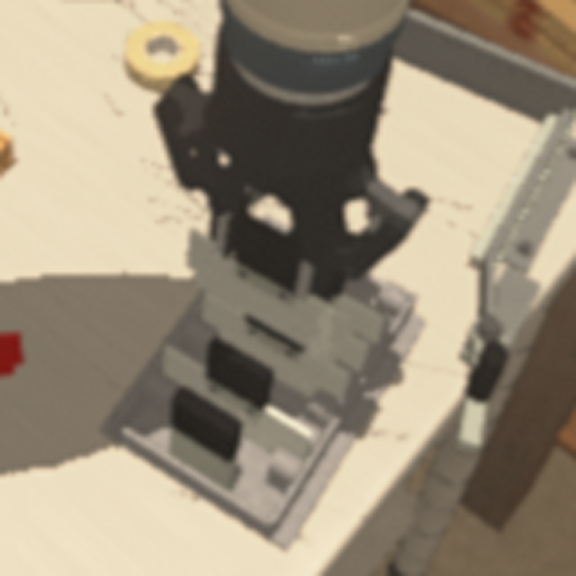

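```bash
python3 -m pendant '[[[0.6,0.5,30,0,0,0,0.6],[0.6,0.5,50,0,0,0,0.6],[0.6,0.5,61,0,0,0,0.6],[0.6,0.5,61,0,0,0,0.6],[0.6,0.5,61,0,0,0,0.6]]]'
python3 - <<'E'
from h import *
chk("pics/g.png")
E
```

```text
t: 19.35
eef_pos: [0.4418, -0.2269, 0.1073]
eef_rot: [3.141, -0.0, 0.138]
ft_force: [-0.4, -0.1, -1.0]
width: 0.039
kept-42 {'N': 100, 's': np.float64(381.12), 'dyaw': np.float64(0.3), 'tilt': np.float64(0.0), 'n0': np.float64(-301.4), 'n1': np.float64(-246.1), 'z': np.float64(74.4), 'sd': 0.53}
held {'N': 299, 's': np.float64(405.36), 'dyaw': np.float64(0.3), 'tilt': np.float64(-1.2), 'n0': np.float64(-329.1), 'n1': np.float64(-235.5), 'z': np.float64(70.3), 'sd': 0.59}
tcp [ 442.  -227.1  107.7] s 408.1 n -283.6 [ 1.799e+02 -1.000e-01  7.900e+00]
```

```bash
python3 -m pendant '[[[-0.1,0,8,0,0,0,0.6],[-0.1,0,14,0,0,0,0.6],[-0.1,0,20,0,0,0,0.6],[-0.1,0,27,0,0,0,0.6]]]'; python3 -m pendant '[[[0,0,4,0,0,0,0.6],[0,0,8,0,0,0,0.6],[0,0,10.5,0,0,0,0.6],[0,0,10.5,0,0,0,0.6]]]'
```

```text
t: 19.85
eef_pos: [0.4414, -0.2268, 0.0792]
eef_rot: [-3.142, 0.0, 0.137]
ft_force: [-1.0, -0.5, 0.1]
width: 0.0388
t: 20.25
eef_pos: [0.4417, -0.2268, 0.0697]
eef_rot: [3.141, -0.001, 0.137]
ft_force: [-0.5, 1.0, 4.0]
width: 0.039
```

```bash
python3 -m pendant '[[[0,0,0,0,0,0,0.1],[0,0,0,0,0,0,-0.4],[0,0,0,0,0,0,-0.4],[0,0,0,0,0,0,-0.4],[0,0,-20,0,0,0,-0.4],[0,0,-60,0,0,0,-0.4],[0,0,-99,0,0,0,-0.4],[0,0,-99,0,0,0,-0.4],[0,0,-99,0,0,0,-0.4]]]'
python3 - <<'E'
from h import *
chk("pics/k.png",False)
for n in("scene",):
    print(n)
    for r in grips(n,zmax=.1): print(r)
go(421.3,30.9,168,93.3)
E
```

```text
t: 21.15
eef_pos: [0.4417, -0.2271, 0.1688]
eef_rot: [3.14, -0.001, 0.137]
ft_force: [0.9, 0.3, -0.5]
width: 0.0599
kept-42 {'N': 97, 's': np.float64(381.17), 'dyaw': np.float64(-0.0), 'tilt': np.float64(0.1), 'n0': np.float64(-301.6), 'n1': np.float64(-263.2), 'z': np.float64(74.5), 'sd': 0.44}
tcp [ 441.  -226.5  167.3] s 407.2 n -282.9 [-1.799e+02  1.000e-01  7.900e+00]
scene
([416.8, 32.1], [10.3, 39.2], 3.2, 92.5, 163)
([461.3, -223.2], [39.3, 97.6], 7.7, 90.9, 822)
([328.5, -78.5], [9.4, 40.1], 137.6, 86.4, 177)
([523.7, -327.3], [14.5, 15.5], 146.0, 74.7, 63)
([384.7, -232.9], [13.2, 39.9], 98.0, 84.9, 202)
t 21.25 at [ 441.  -226.5  167.3] [-1.799e+02  1.000e-01  7.900e+00] q [-0.64  0.2  -0.25  1.12 -0.    2.36] F [ 0.4  0.7 -1.5] w 59.9
shift [  15.7 -257.7   -0.5] turn [ -0.1   0.  -85.4] rows>= 10
```

View pics/k.png

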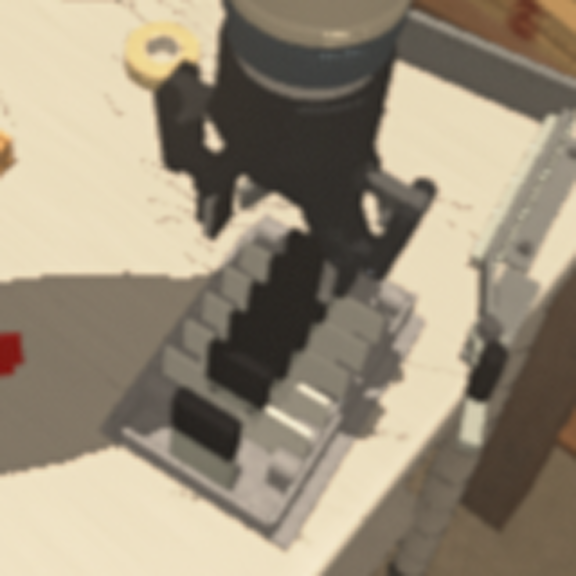

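```bash
python3 -m pendant '[[[-12,-30,0,0,0,-8,-0.4],[-22,-65,0,0,0,-16,-0.4],[-30,-100,0,0,0,-24,-0.4],[-30,-135,0,0,0,-32,-0.4],[-25,-170,0,0,0,-40,-0.4],[-12,-205,0,0,0,-48,-0.4],[4,-235,0,0,0,-56,-0.4],[16,-258,0,0,0,-64,-0.4],[16,-258,0,0,0,-72,-0.4],[16,-258,0,0,0,-80,-0.4],[16,-258,0,0,0,-85.4,-0.4],[16,-258,0,0,0,-85.4,-0.4]]]'
python3 - <<'E'
from h import *
go(421.4,30.9,69,93.3)
E
```

```text
t: 22.45
eef_pos: [0.4214, 0.0311, 0.1671]
eef_rot: [-3.139, -0.0, 1.629]
ft_force: [-1.1, -0.1, -0.2]
width: 0.06
t 22.45 at [421.4  31.1 167.1] [-179.9   -0.    93.4] q [-0.13  0.08 -0.4   1.09  0.    1.39] F [-1.1 -0.1 -0.2] w 60.0
shift [-0.3  0.2 98.1] turn [-0.1 -0.   0.1] rows>= 2
```

```bash
python3 -m pendant '[[[0,0,40,0,0,0,-0.4],[0,0,75,0,0,0,-0.4],[0,0,98,0,0,0,-0.4],[0,0,98,0,0,0,-0.4],[0,0,98,0,0,0,0.6],[0,0,98,0,0,0,0.6],[0,0,98,0,0,0,0.6],[0,0,98,0,0,0,0.6],[0,0,98,0,0,0,0.6]]]'; python3 -m pendant '[[[0,0,-50,0,0,0,0.6],[0,0,-100,0,0,0,0.6],[0,0,-100,0,0,0,0.6],[0,0,-100,0,0,0,0.6]]]';  python3 - <<'E'
from h import *
go(528.7,-215.2,168,7.9)
E
```

```text
t: 23.35
eef_pos: [0.4223, 0.0309, 0.071]
eef_rot: [3.14, 0.0, 1.628]
ft_force: [-3.1, -1.4, 8.0]
width: 0.0391
t: 23.75
eef_pos: [0.4229, 0.0309, 0.1715]
eef_rot: [3.138, 0.001, 1.628]
ft_force: [-0.1, 0.3, -1.8]
width: 0.039
t 23.75 at [422.9  30.9 171.5] [179.8   0.   93.3] q [-0.13  0.08 -0.39  1.1   0.    1.39] F [-0.1  0.3 -1.8] w 39.0
shift [-251.7   91.7    4. ] turn [ 0.2 -0.1 85.4] rows>= 10
```

```bash
python3 -m pendant '[[[-35,-10,3,0,0,8,0.6],[-70,-15,3,0,0,16,0.6],[-105,-15,3,0,0,24,0.6],[-140,-10,3,0,0,32,0.6],[-175,10,3,0,0,40,0.6],[-205,35,3,0,0,48,0.6],[-230,60,3,0,0,56,0.6],[-252,92,3,0,0,64,0.6],[-252,92,3,0,0,72,0.6],[-252,92,3,0,0,80,0.6],[-252,92,3,0,0,85.4,0.6],[-252,92,3,0,0,85.4,0.6]]]'
python3 - <<'E'
from h import *
chk("pics/l.png")
C=np.load("pics/Cscene.npy");print('handle',face(C,.36,.395,-.27,-.19,.06,.08))
E
```

```text
t: 24.95
eef_pos: [0.5278, -0.2152, 0.1655]
eef_rot: [-3.14, 0.002, 0.136]
ft_force: [0.1, 0.0, -0.4]
width: 0.0391
kept-42 {'N': 102, 's': np.float64(381.08), 'dyaw': np.float64(-0.4), 'tilt': np.float64(1.7), 'n0': np.float64(-301.2), 'n1': np.float64(-263.1), 'z': np.float64(74.3), 'sd': 0.55}
held {'N': 395, 's': np.float64(492.05), 'dyaw': np.float64(0.1), 'tilt': np.float64(-0.8), 'n0': np.float64(-328.9), 'n1': np.float64(-235.1), 'z': np.float64(128.7), 'sd': 0.69}
tcp [ 527.9 -215.2  166.2] s 494.7 n -283.1 [-1.799e+02  1.000e-01  8.000e+00]
handle {'N': 81, 's': np.float64(345.35), 'dyaw': np.float64(-0.3), 'tilt': np.float64(0.4), 'n0': np.float64(-301.6), 'n1': np.float64(-261.9), 'z': np.float64(70.2), 'sd': 0.46}
```

View pics/l.png

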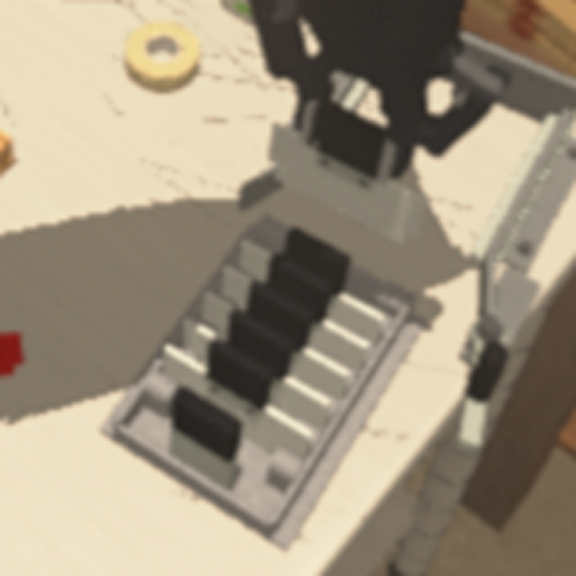

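```bash
python3 -m pendant '[[[0.5,0.3,30,0,0,0,0.6],[0.5,0.3,50,0,0,0,0.6],[0.5,0.3,60,0,0,0,0.6],[0.5,0.3,60,0,0,0,0.6],[0.5,0.3,60,0,0,0,0.6]]]'
python3 - <<'E'
from h import *
chk("pics/g.png")
E
```

```text
t: 25.55
eef_pos: [0.529, -0.2158, 0.1078]
eef_rot: [3.141, -0.0, 0.138]
ft_force: [0.3, 0.0, -0.4]
width: 0.0391
kept-42 {'N': 92, 's': np.float64(381.0), 'dyaw': np.float64(0.1), 'tilt': np.float64(0.7), 'n0': np.float64(-301.3), 'n1': np.float64(-263.1), 'z': np.float64(75.5), 'sd': 0.45}
held {'N': 306, 's': np.float64(493.22), 'dyaw': np.float64(0.4), 'tilt': np.float64(-1.2), 'n0': np.float64(-329.7), 'n1': np.float64(-235.7), 'z': np.float64(73.0), 'sd': 0.81}
tcp [ 529.3 -216.   108.3] s 496.0 n -284.1 [ 1.799e+02 -1.000e-01  7.900e+00]
```

View pics/g.png

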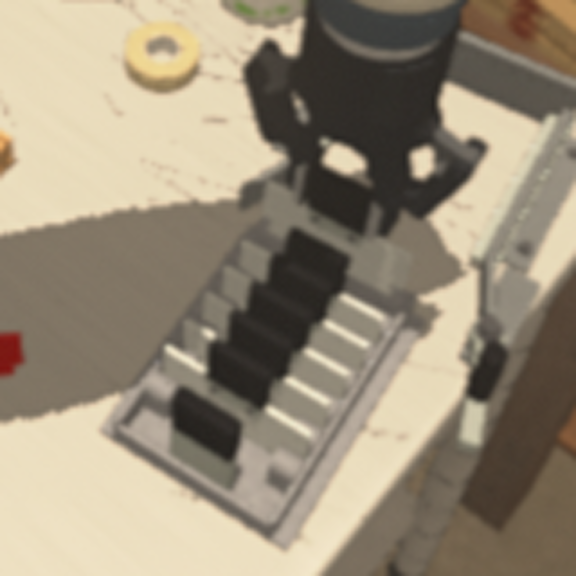

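```bash
python3 -m pendant '[[[-0.1,-0.4,8,0,0,0,0.6],[-0.1,-0.4,14,0,0,0,0.6],[-0.1,-0.4,20,0,0,0,0.6],[-0.1,-0.4,27,0,0,0,0.6]]]'; python3 -m pendant '[[[0,0,4,0,0,0,0.6],[0,0,8,0,0,0,0.6],[0,0,10.5,0,0,0,0.6],[0,0,10.5,0,0,0,0.6]]]'
```

```text
t: 26.05
eef_pos: [0.5285, -0.2152, 0.0797]
eef_rot: [-3.142, 0.0, 0.137]
ft_force: [-0.9, 0.1, -0.7]
width: 0.0389
t: 26.45
eef_pos: [0.5286, -0.2152, 0.0696]
eef_rot: [-3.141, 0.0, 0.137]
ft_force: [0.4, 0.6, -1.3]
width: 0.0391
```

```bash
python3 -m pendant '[[[0,0,0,0,0,0,0.1],[0,0,0,0,0,0,-0.4],[0,0,0,0,0,0,-0.4],[0,0,0,0,0,0,-0.4],[0,0,-20,0,0,0,-0.4],[0,0,-60,0,0,0,-0.4],[0,0,-99,0,0,0,-0.4],[0,0,-99,0,0,0,-0.4],[-50,0,-99,0,0,0,-0.4],[-100,0,-99,0,0,0,-0.4],[-144,0,-99,0,0,0,-0.4],[-144,0,-99,0,0,0,-0.4]]]'
python3 - <<'E'
from h import *
tops();C=np.load("pics/Cscene.npy");print('handle',face(C,.34,.41,-.27,-.19,.06,.08))
for n in("scene","top"):
    print(n)
    for r in grips(n,zmax=.1): print(r)
    p=cv2.imread(f"pics/last_{n}.png");cv2.imwrite(f"pics/m{n}.png",cv2.resize(p[130:360,240:460],None,fx=2.6,fy=2.6,interpolation=cv2.INTER_CUBIC))
go(385.9,-234.2,58,7.6)
E
```

```text
t: 27.65
eef_pos: [0.3818, -0.2344, 0.1686]
eef_rot: [-3.141, 0.002, 0.135]
ft_force: [-0.3, 0.6, 1.5]
width: 0.0598
handle {'N': 79, 's': np.float64(345.51), 'dyaw': np.float64(0.3), 'tilt': np.float64(1.5), 'n0': np.float64(-301.5), 'n1': np.float64(-261.9), 'z': np.float64(70.1), 'sd': 0.44}
scene
([516.9, -219.3], [32.3, 32.3], 97.5, 91.4, 216)
([328.8, -78.7], [10.2, 39.9], 137.7, 87.3, 181)
([426.6, -227.5], [26.5, 39.6], 97.4, 91.1, 215)
([523.4, -326.7], [14.4, 15.0], 11.8, 74.5, 62)
([384.6, -232.8], [13.4, 39.8], 99.9, 85.0, 205)
top
([531.0, -216.8], [9.1, 40.9], 97.7, 92.9, 88)
([527.8, -328.9], [13.2, 14.7], 7.6, 76.3, 38)
([509.5, -218.7], [9.3, 39.0], 97.5, 93.1, 82)
([488.2, -222.5], [9.3, 40.4], 97.7, 93.5, 83)
([465.9, -224.7], [9.1, 39.8], 96.8, 93.4, 76)
([443.9, -227.2], [8.7, 38.2], 97.8, 94.5, 74)
([422.2, -230.4], [8.9, 40.1], 97.4, 92.8, 73)
([332.5, -80.3], [9.1, 39.8], 136.9, 88.5, 74)
t 27.75 at [ 385.5 -235.3  169. ] [180.   -0.    7.8] q [-0.73  0.13 -0.34  1.1   0.    2.27] F [0.  0.3 0.7] w 59.6
shift [  0.5  -1.1 111. ] turn [ 0.  -0.   0.2] rows>= 3
```

View pics/mscene.png

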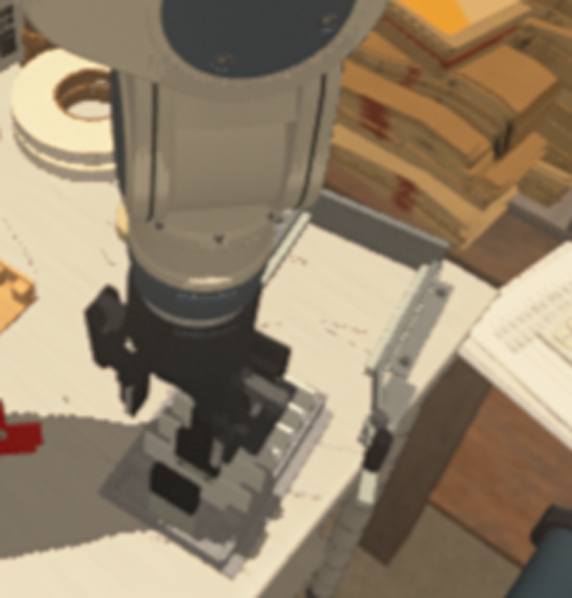

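```bash
python3 -m pendant '[[[0,-1,40,0,0,0,-0.4],[0,-1,80,0,0,0,-0.4],[0,-1,105,0,0,0,-0.4],[0,-1,123,0,0,0,-0.4],[0,-1,123,0,0,0,-0.4]]]';python3 -m pendant '[[[0,0,0,0,0,0,0.2],[0,0,0,0,0,0,0.6],[0,0,0,0,0,0,0.6],[0,0,0,0,0,0,0.6]]]' 50
python3 - <<'E'
from h import *
for n in("scene","top"): pass
go(385.9,-234.2,45,7.6)
p,d=snapshot("scene");cv2.imwrite(f"pics/n.png",cv2.resize(p[130:360,240:460],None,fx=2.6,fy=2.6,interpolation=cv2.INTER_CUBIC))
E
```

```text
t: 28.25
eef_pos: [0.3858, -0.2329, 0.0435]
eef_rot: [-3.138, 0.003, 0.138]
ft_force: [0.5, 0.7, -0.0]
width: 0.0598
t: 28.65
eef_pos: [0.3864, -0.2342, 0.0465]
eef_rot: [3.141, -0.001, 0.137]
ft_force: [1.8, 1.3, 0.7]
width: 0.0396
t 28.65 at [ 386.4 -234.2   46.5] [ 1.8e+02 -1.0e-01  7.9e+00] q [-0.73  0.25 -0.55  0.78  0.    2.27] F [1.8 1.3 0.7] w 39.6
shift [-0.5 -0.   1.5] turn [ 0.  -0.1  0.3] rows>= 1
```

View pics/n.png

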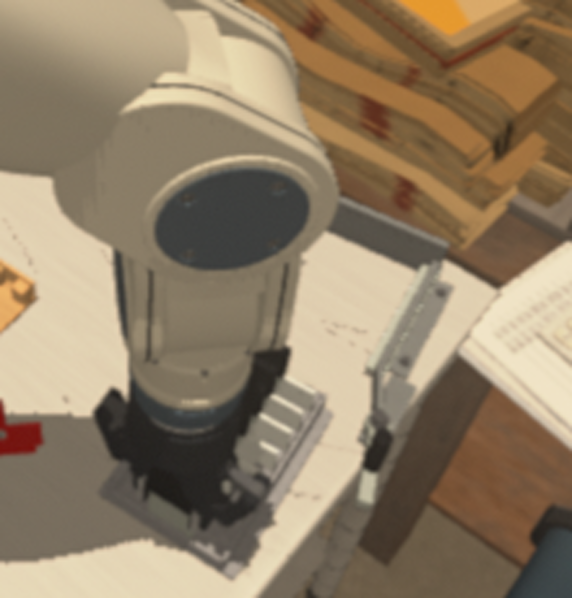

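Run:
```python
from h import *
a=np.radians(9.15);A=np.array([np.cos(a),np.sin(a)]);N=np.array([-A[1],A[0]])
for n,b in(("scene",(-1.2,1.2)),("top",(2.4,-1.6))):
    d=np.load("pics/top.npy") if n=="top" else snapshot(n)[1]
    C=cloud(n,d)
    P=C.reshape(-1,3)*1000;P=P[(P[:,2]>3)&(P[:,2]<70)];P[:,:2]-=b;s=P[:,:2]@A;m=P[:,:2]@N
    k=(s>575)&(s<680)&(m>-400)&(m<-215)
    for z0,z1 in((4,9),(9,16),(16,24),(24,30),(30,40)):
        q=k&(P[:,2]>z0)&(P[:,2]<z1)
        h,e=np.histogram(m[q],np.arange(-392,-218,2));print(n,z0,[(int(e[i]),int(h[i])) for i in range(len(h)) if h[i]>5])
    q=(s>560)&(s<720)&(m>-360)&(m<-250)&(P[:,2]>5)
    h,e=np.histogram(s[q],np.arange(560,722,1.5));print('end',[(float(e[i]),int(h[i])) for i in range(len(h)) if h[i]>5])
    q=q&(s>680)&(P[:,2]>40); print(P[q][:,2].max(), )
    h,e=np.histogram(s[q],np.arange(680,722,1));print('end top',[(float(e[i]),int(h[i])) for i in range(len(h)) if h[i]>3])
```

```text
scene 4 [(-392, 15), (-390, 18), (-388, 17), (-386, 8), (-384, 8)]
scene 9 [(-384, 14), (-382, 21), (-372, 26), (-370, 27), (-368, 30), (-366, 19)]
scene 16 [(-382, 14), (-378, 7)]
scene 24 [(-382, 7), (-380, 28), (-378, 24), (-376, 29), (-374, 17)]
scene 30 []
end [(690.5, 6), (692.0, 62), (693.5, 213), (695.0, 136), (696.5, 43), (698.0, 23), (699.5, 10)]
52.73444454421183
end top [(692.0, 5), (693.0, 22), (694.0, 45), (695.0, 29), (696.0, 17), (697.0, 16), (698.0, 16), (699.0, 7), (700.0, 9), (701.0, 5)]
top 4 [(-392, 18), (-390, 20), (-388, 8), (-232, 18), (-230, 20), (-228, 17), (-226, 9), (-224, 10), (-222, 12)]
top 9 [(-374, 19), (-372, 10), (-370, 14), (-368, 20), (-366, 18), (-250, 11), (-248, 12), (-246, 16), (-244, 9), (-234, 11), (-232, 15)]
top 16 [(-374, 34), (-372, 11), (-370, 13), (-368, 14), (-366, 7), (-248, 16), (-246, 12), (-244, 13), (-234, 22), (-232, 8)]
top 24 [(-382, 10), (-380, 26), (-378, 28), (-376, 27), (-374, 22), (-242, 8), (-240, 22), (-238, 28), (-236, 24), (-234, 21)]
top 30 []
end [(693.5, 129), (695.0, 104), (696.5, 28), (698.0, 30), (699.5, 18), (701.0, 16)]
54.810876861661086
end top [(693.0, 5), (694.0, 42), (695.0, 22), (696.0, 21), (697.0, 15), (698.0, 19), (699.0, 16), (700.0, 13), (701.0, 12), (702.0, 6)]
```

```bash
python3 -m pendant '[[[0,3,0,0,0,-0.4,0.6],[0,6,0,0,0,-0.8,0.6],[0,9,0,0,0,-1.2,0.6],[0.2,12,0,0,0,-1.3,0.6],[0.4,15,0,0,0,-1.3,0.6],[0.4,15,0,0,0,-1.3,0.6]]]' 80
cat >> h.py <<'E'
def carr():
    """carrier pose in holder frame from plate grips, per camera (bias-corrected)"""
    tops();a=np.radians(9.15);A=np.array([np.cos(a),np.sin(a)]);N=np.array([-A[1],A[0]]);O=np.array([644.9,-207.7])
    for n,b in(("scene",(-1.2,1.2)),("top",(2.4,-1.6))):
        C=np.load(f"pics/C{n}.npy").reshape(-1,3)*1000;P=C[(C[:,2]>64)&(C[:,2]<97)&(C[:,0]>380)&(C[:,0]<760)&(C[:,1]>-290)&(C[:,1]<-150)]
        s=(P[:,:2]-b-O)@A;m=(P[:,:2]-b-O)@N
        f=cv2.fitLine(np.c_[s,m].astype(np.float32),cv2.DIST_HUBER,0,.01,.01).ravel()
        print(n,len(P),'x',np.percentile(s,[1,99]).round(1),'y',np.percentile(m,[2,98]).round(1),'ang',np.degrees(np.arctan2(f[1],f[0])).round(1))
    s=get_state();e=s['eef_pos']*1000;d=e[:2]-O;print('tcp holder',(d@A).round(1),(d@N).round(1),e.round(1),np.degrees(s['eef_rot']).round(2),'F',s['ft_force'].round(1),'w',s['width'],'t',s['t'])
E
python3 - <<'E'
from h import *
carr()
p=cv2.imread("pics/last_scene.png");cv2.imwrite(f"pics/o.png",cv2.resize(p[150:360,270:450],None,fx=3,fy=2.8,interpolation=cv2.INTER_CUBIC))
p=cv2.imread("pics/last_top.png");cv2.imwrite(f"pics/o2.png",cv2.resize(p[120:320,280:450],None,fx=3,fy=3,interpolation=cv2.INTER_CUBIC))
E
```

```text
t: 29.35
eef_pos: [0.3884, -0.2487, 0.0466]
eef_rot: [3.141, -0.001, 0.16]
ft_force: [-1.0, 3.6, 7.9]
width: 0.0387
scene 370 x [-271.2 -119.1] y [-40.7  46.7] ang -1.8
top 449 x [-253.9 -113.2] y [-17.8  32.6] ang -7.4
tcp holder -259.8 0.3 [ 388.4 -248.7   46.6] [ 1.7997e+02 -4.0000e-02  9.2000e+00] F [-0.7  3.   8.3] w 0.03924177944801366 t 29.45
```

View pics/o.png

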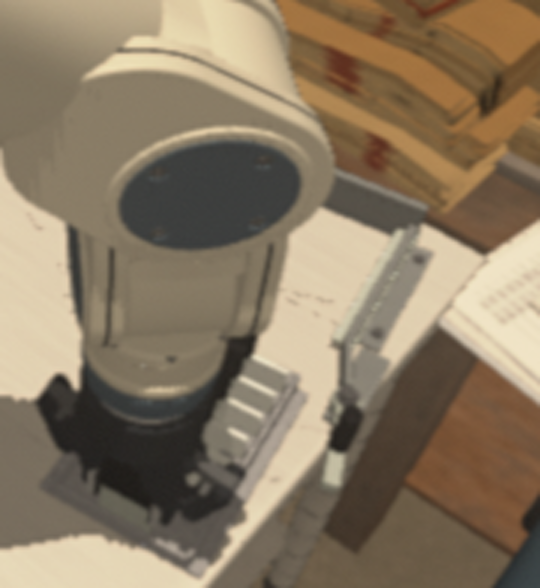

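View pics/o2.png

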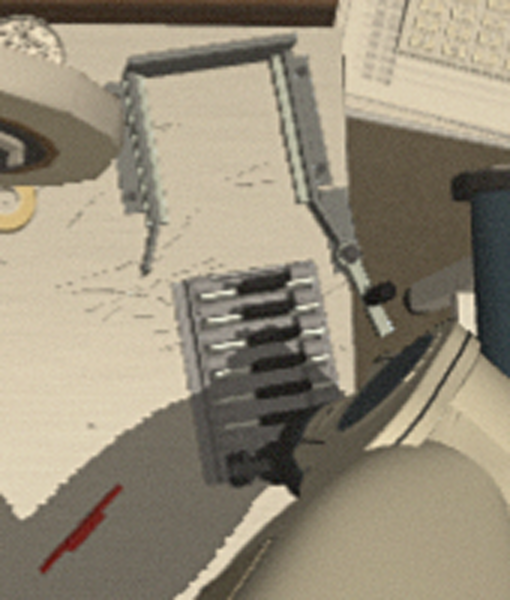

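```bash
cat >> h.py <<'E'
def grh(n="top",upd=False):
    if upd: tops()
    a=np.radians(9.15);A=np.array([np.cos(a),np.sin(a)]);N=np.array([-A[1],A[0]]);O=np.array([644.9,-207.7]);b=(2.4,-1.6) if n=="top" else (-1.2,1.2)
    for r in grips(n,box=(.36,.76,-.29,-.15)):
        d=np.array(r[0])-b-O;print(n,(d@A).round(1),(d@N).round(1),'size',r[1],'ang',round(r[2]-99.15,1),r[3])
E
python3 - <<'E'
from h import *
grh()
E
```

```text
top -116.9 1.1 size [9.0, 38.4] ang 0.2 93.0
top -138.2 0.5 size [9.1, 40.0] ang -0.7 93.4
top -159.9 0.5 size [9.1, 38.7] ang 0.5 93.2
top -182.2 1.3 size [9.0, 38.4] ang 0.2 93.8
top -204.4 0.8 size [9.0, 39.3] ang 0.3 93.0
top -225.9 6.8 size [8.7, 28.8] ang 2.4 93.3
```

```bash
python3 -m pendant '[[[10,0.6,0,0,0,0,0.6],[20,0.6,0,0,0,0,0.6],[30,0.6,0,0,0,0,0.6],[40,0.6,0,0,0,0,0.6],[40,0.6,0,0,0,0,0.6]]]'; python3 -m pendant '[[[10,0,0,0,0,0,0.6],[20,0,0,0,0,0,0.6],[30,0,0,0,0,0,0.6],[40,0,0,0,0,0,0.6],[40,0,0,0,0,0,0.6]]]';python3 - <<'E'
from h import *
carr();grh()
p=cv2.imread("pics/last_top.png");cv2.imwrite(f"pics/p2.png",cv2.resize(p[120:320,280:450],None,fx=3,fy=3,interpolation=cv2.INTER_CUBIC))
E
```

```text
t: 29.95
eef_pos: [0.4289, -0.2434, 0.0466]
eef_rot: [3.14, -0.001, 0.16]
ft_force: [2.6, -0.2, 4.1]
width: 0.0391
t: 30.45
eef_pos: [0.4684, -0.237, 0.0466]
eef_rot: [3.14, -0.001, 0.16]
ft_force: [3.1, 1.0, 5.0]
width: 0.0387
scene 554 x [-192.7  -28. ] y [-46.1  47. ] ang -7.5
top 518 x [-191.2  -25.3] y [-19.2  33.2] ang -10.0
tcp holder -179.0 -0.9 [ 468.3 -237.    46.6] [ 1.7993e+02 -1.2000e-01  9.1800e+00] F [4.1 1.5 4.2] w 0.0390707291993889 t 30.55
top -29.3 -0.6 size [11.7, 39.2] ang 0.5 94.0
top -56.1 -0.3 size [9.4, 38.7] ang 0.5 93.8
top -77.9 -1.2 size [9.0, 40.0] ang -0.9 93.6
top -99.7 -0.2 size [9.6, 38.4] ang 0.3 92.9
top -121.5 -0.3 size [9.4, 40.0] ang 0.3 93.0
top -143.8 12.1 size [8.7, 15.7] ang -10.2 92.4
```

View pics/p2.png

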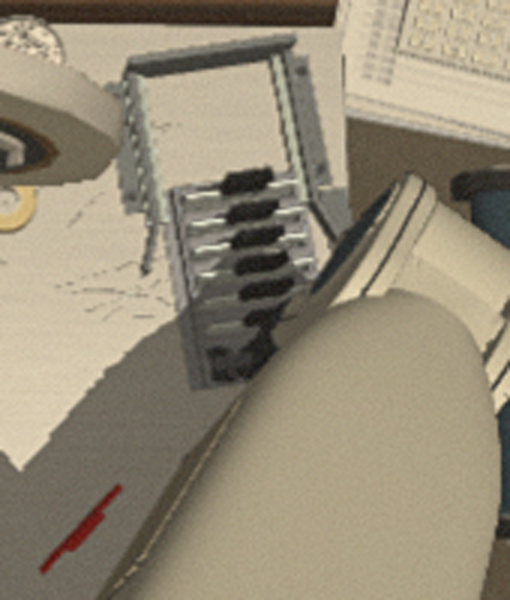

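Run:
```python
from h import *
p=cv2.imread("pics/last_top.png");a=cv2.resize(p[165:255,325:395],None,fx=6,fy=6,interpolation=cv2.INTER_CUBIC)
q=cv2.imread("pics/last_scene.png");b=cv2.resize(q[200:300,290:400],None,fx=5,fy=5,interpolation=cv2.INTER_CUBIC)
cv2.imwrite("pics/q1.png",a);cv2.imwrite("pics/q2.png",b)
C=np.load("pics/Ctop.npy");P=C.reshape(-1,3)*1000;a=np.radians(9.15);A=np.array([np.cos(a),np.sin(a)]);N=np.array([-A[1],A[0]])
s=(P[:,:2]-(2.4,-1.6)-(644.9,-207.7))@A;m=(P[:,:2]-(2.4,-1.6)-(644.9,-207.7))@N
k=(s>-50)&(s<-5)&(abs(m)<18)&(P[:,2]>40);i=np.argsort(P[k][:,2])[::8];print(np.c_[s[k],m[k],P[k][:,2]][i].round(1))
```

```text
[[-36.6  -5.2  41.6]
 [-34.4   0.7  47.2]
 [-36.4   9.4  50.4]
 [-36.1 -12.4  57.5]
 [-35.1 -17.   61.2]
 [-34.   -0.8  66.8]
 [-34.6 -15.   71.4]
 [-34.8  -9.   75.8]
 [-32.8  -5.9  80.3]
 [-32.9  -0.1  84.3]
 [-24.4  -6.1  87.2]
 [-25.3 -10.7  88.2]
 [-30.8   5.5  89.4]
 [-30.3  -6.8  90.4]
 [-33.4  -8.6  91.3]
 [-29.3   3.3  92.2]]
```

View pics/q1.png

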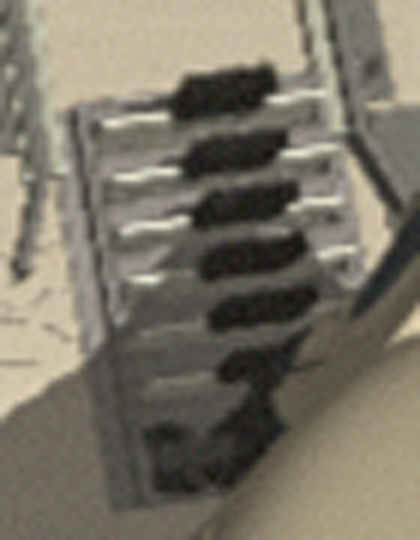

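View pics/q2.png

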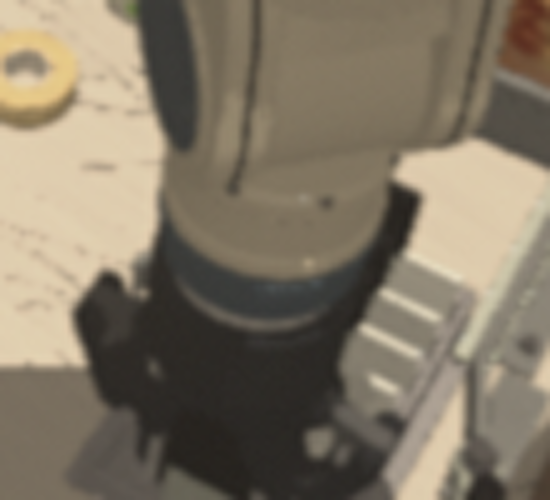

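```bash
python3 -m pendant '[[[8,-0.4,0,0,0,0,0.6],[16,-0.4,0,0,0,0,0.6],[24,-0.4,0,0,0,0,0.6],[32,-0.4,0,0,0,0,0.6],[40,-0.4,0,0,0,0,0.6]]]'; python3 -m pendant '[[[8,0,0,0,0,0,0.6],[16,0,0,0,0,0,0.6],[24,0,0,0,0,0,0.6],[32,0,0,0,0,0,0.6],[40,0,0,0,0,0,0.6],[40,0,0,0,0,0,0.6]]]';python3 - <<'E'
from h import *
carr();grh()
p=cv2.imread("pics/last_top.png");cv2.imwrite(f"pics/r2.png",cv2.resize(p[120:270,300:430],None,fx=4,fy=4,interpolation=cv2.INTER_CUBIC))
E
```

```text
t: 31.05
eef_pos: [0.5058, -0.2303, 0.0466]
eef_rot: [3.141, 0.002, 0.159]
ft_force: [-8.6, -0.6, 12.2]
width: 0.0387
t: 31.65
eef_pos: [0.5466, -0.2239, 0.0466]
eef_rot: [3.14, -0.0, 0.16]
ft_force: [-0.3, -0.5, 7.9]
width: 0.0391
scene 480 x [-113.8   51.4] y [-47.4  47.4] ang -7.4
top 442 x [-69.2  54.5] y [-18.3  19.5] ang -7.0
tcp holder -99.7 -0.3 [ 546.5 -223.9   46.6] [ 1.7994e+02 -5.0000e-02  9.1500e+00] F [0.3 1.1 7.1] w 0.03911229318751786 t 31.75
top 49.4 -0.5 size [11.6, 39.5] ang -2.4 92.8
top 18.9 -0.0 size [9.3, 39.5] ang -0.2 93.7
top -2.7 -0.1 size [9.6, 39.0] ang 0.1 92.7
top -24.9 -0.6 size [8.9, 41.7] ang -0.9 93.6
top -46.6 5.5 size [9.2, 28.4] ang -1.2 93.6
```

View pics/r2.png

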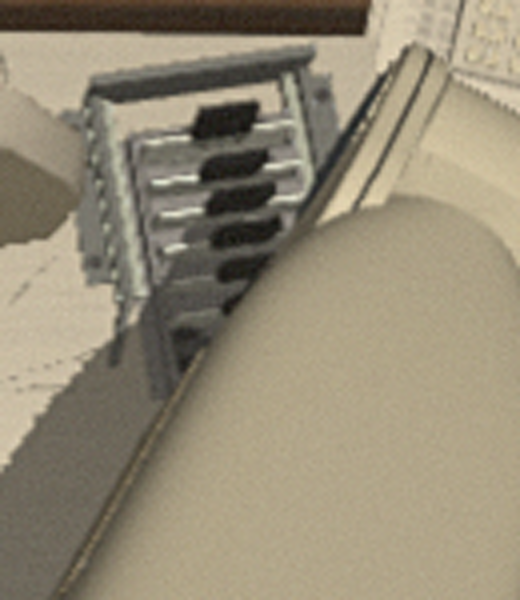

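```bash
cat >> h.py <<'E'
def tilt(s0,s1,b=(2.4,-1.6),n="top",z0=40,z1=86,mm=18):
    C=np.load(f"pics/C{n}.npy");P=C.reshape(-1,3)*1000;a=np.radians(9.15);A=np.array([np.cos(a),np.sin(a)]);N=np.array([-A[1],A[0]])
    q=P[:,:2]-b-(644.9,-207.7);s=q@A;m=q@N
    k=(s>s0)&(s<s1)&(abs(m)<mm)&(P[:,2]>52)&(P[:,2]<100)
    # top surface: highest points ; front face
    zz=P[k][:,2];ss=s[k];t=zz>np.percentile(zz,97)-5
    for lo,hi in((52,60),(60,68),(68,76),(76,84),(84,90),(90,99)):
        j=(zz>lo)&(zz<hi)
        if j.sum()>3: print(lo,hi,j.sum(),np.percentile(ss[j],[5,50,95]).round(1))
E
python3 - <<'E'
from h import *
print('front');tilt(28,65);print('next');tilt(7,28)
E
```

```text
front
52 60 14 [43.5 44.4 45.3]
60 68 13 [43.2 44.8 45.5]
68 76 18 [44.3 45.7 46.8]
76 84 17 [44.9 46.4 46.8]
84 90 36 [46.4 49.3 54.9]
90 99 22 [48.1 50.6 54.7]
next
52 60 7 [15.9 16.5 16.7]
60 68 11 [15.5 16.3 17.1]
68 76 7 [15.  15.4 16.2]
76 84 7 [14.9 15.1 15.6]
84 90 31 [14.3 17.  23.3]
90 99 28 [15.5 18.4 22.2]
```

```bash
python3 -m pendant '[[[6,0,0,0,0,0,0.6],[12,0,0,0,0,0,0.6],[17,0,0,0,0,0,0.6],[21,0,0,0,0,0,0.6],[24,0,0,0,0,0,0.6],[24,0,0,0,0,0,0.6]]]';python3 - <<'E'
from h import *
carr();grh();print('front');tilt(50,90)
p=cv2.imread("pics/last_top.png");cv2.imwrite(f"pics/s2.png",cv2.resize(p[120:270,300:430],None,fx=4,fy=4,interpolation=cv2.INTER_CUBIC))
E
```

```text
t: 32.35
eef_pos: [0.5693, -0.2201, 0.0466]
eef_rot: [3.141, 0.001, 0.159]
ft_force: [-4.7, -1.2, 9.8]
width: 0.0391
scene 455 x [-90.7  74.8] y [-46.8  47.4] ang -89.9
top 374 x [-31.9  78.7] y [-18.4  19.3] ang -6.7
tcp holder -76.6 -0.3 [ 569.4 -220.1   46.6] [1.7994e+02 4.0000e-02 9.1200e+00] F [-4.5 -0.8  9.1] w 0.03909466709168454 t 32.45
top 73.7 -0.3 size [12.6, 39.3] ang -3.0 92.2
top 36.7 0.1 size [10.7, 38.8] ang -3.1 92.3
top 14.0 -0.9 size [10.3, 39.9] ang -5.1 92.7
top -8.1 1.9 size [9.4, 36.9] ang -3.1 92.7
top -29.3 12.2 size [8.6, 15.0] ang 0.1 91.8
front
52 60 16 [66.7 67.7 69.2]
60 68 18 [66.6 68.2 69.5]
68 76 21 [68.6 69.7 71.1]
76 84 13 [69.4 70.4 72. ]
84 90 33 [70.  72.3 79.1]
90 99 27 [70.9 75.  78.6]
```

View pics/s2.png

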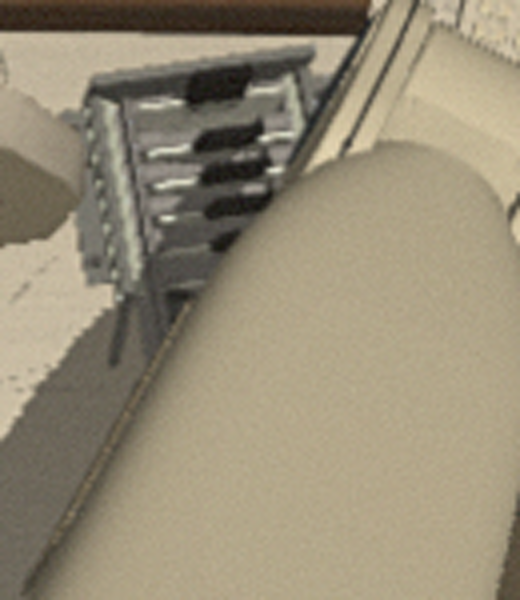

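Run:
```python
from h import *
print('46');tilt(25,49);print('24');tilt(3,25)
p=cv2.imread("pics/last_top.png");cv2.imwrite(f"pics/t2.png",cv2.resize(p[130:200,315:385],None,fx=8,fy=8,interpolation=cv2.INTER_CUBIC))
p=cv2.imread("pics/last_scene.png");cv2.imwrite(f"pics/t1.png",cv2.resize(p[150:300,290:420],None,fx=4,fy=4,interpolation=cv2.INTER_CUBIC))
```

```text
46
52 60 5 [35.4 35.8 36.6]
60 68 7 [34.6 35.  35.7]
68 76 8 [33.3 33.5 34.1]
76 84 6 [32.6 33.  33.4]
84 90 23 [32.2 34.6 40.1]
90 99 29 [32.5 35.7 38.9]
24
52 60 4 [13.5 14.1 20.4]
60 68 7 [12.3 12.9 18.5]
68 76 8 [11.3 11.9 12.3]
76 84 6 [10.6 11.  12.1]
84 90 30 [10.  12.4 18.2]
90 99 23 [11.2 14.9 17.5]
```

View pics/t2.png

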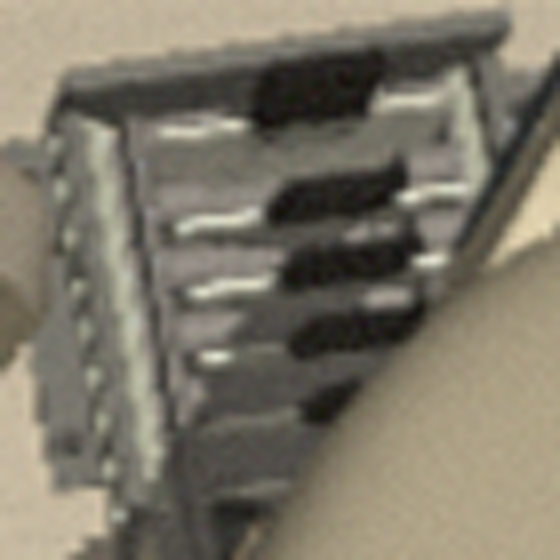

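View pics/t1.png

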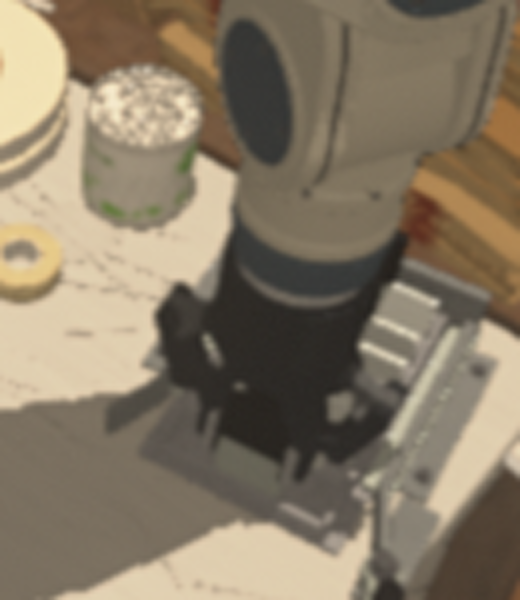

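```bash
python3 -m pendant '[[[0,0,0,0,0,0,0.1],[0,0,0,0,0,0,-0.4],[0,0,0,0,0,0,-0.4],[0,0,0,0,0,0,-0.4],[0,0,-20,0,0,0,-0.4],[0,0,-60,0,0,0,-0.4],[0,0,-105,0,0,0,-0.4],[0,0,-125,0,0,0,-0.4],[-60,0,-125,0,0,0,-0.4],[-110,0,-125,0,0,0,-0.4],[-130,0,-125,0,0,0,-0.4],[-130,0,-125,0,0,0,-0.4]]]'
python3 - <<'E'
from h import *
carr();grh();grh("scene")
p=cv2.imread("pics/last_top.png");cv2.imwrite(f"pics/u2.png",cv2.resize(p[120:270,300:430],None,fx=4,fy=4,interpolation=cv2.INTER_CUBIC))
p=cv2.imread("pics/last_scene.png");cv2.imwrite(f"pics/u1.png",cv2.resize(p[170:320,300:430],None,fx=4,fy=4,interpolation=cv2.INTER_CUBIC))
for r in grips("scene",box=(.45,.6,-.4,-.28)):print(r)
E
```

```text
t: 33.65
eef_pos: [0.4385, -0.2404, 0.1712]
eef_rot: [-3.142, 0.001, 0.158]
ft_force: [0.0, -0.5, 0.1]
width: 0.0596
scene 708 x [-82.5  77.3] y [-20.2  16.3] ang 4.6
top 598 x [-83.1  78.3] y [-18.8  19.6] ang -0.7
tcp holder -206.0 -0.2 [ 441.5 -240.7  171.2] [ 1.7996e+02 -4.0000e-02  9.0900e+00] F [ 0.6 -0.4 -0.3] w 0.05984747175073683 t 33.75
top 73.6 -0.0 size [11.6, 39.0] ang 0.3 93.2
top 36.5 -0.1 size [10.7, 38.9] ang -4.2 92.6
top 14.3 -1.1 size [9.7, 40.4] ang -2.0 93.7
top -8.2 0.5 size [8.7, 38.9] ang -4.0 93.4
top -29.8 0.4 size [9.4, 39.7] ang -1.2 93.3
top -51.8 1.1 size [10.2, 38.5] ang -4.2 93.4
top -77.3 -0.0 size [12.8, 39.9] ang 0.3 87.3
scene 11.0 -1.0 size [40.1, 136.2] ang -90.0 90.3
([524.1, -326.7], [14.5, 15.6], 1.6, 74.5, 62)
```

View pics/u2.png

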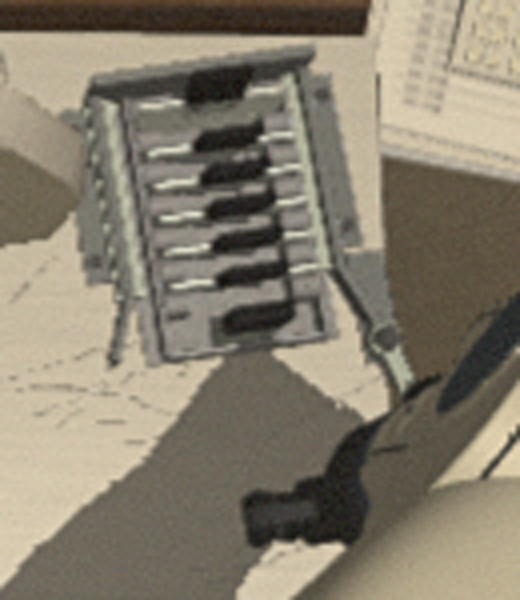

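View pics/u1.png

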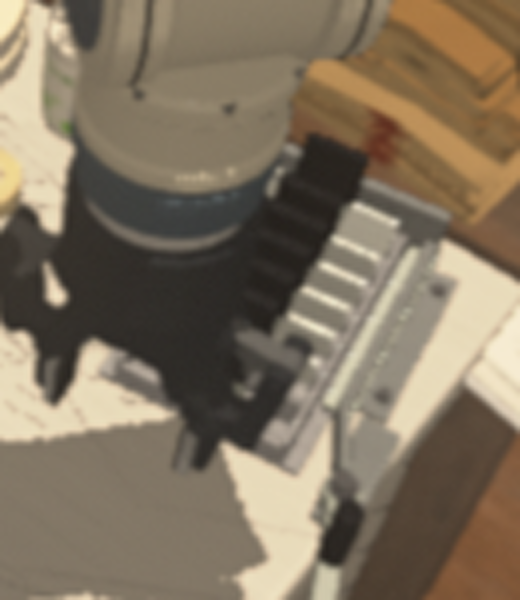

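Run:
```python
from h import *
print('handle');tilt(-92,-66);
for s in(-52,-30,-8,14,36): print(s);tilt(s-10,s+10)
```

```text
handle
52 60 7 [-83.6 -83.2 -82.8]
60 68 7 [-83.1 -83.  -82.4]
68 76 6 [-83.4 -83.1 -83. ]
76 84 51 [-83.1 -76.9 -71.5]
84 90 27 [-82.2 -78.4 -72.6]
-52
68 76 4 [-54.6 -54.1 -46.7]
76 84 4 [-55.5 -55.  -54.6]
84 90 30 [-56.1 -53.4 -47.6]
90 99 24 [-55.5 -51.8 -49.3]
-30
52 60 4 [-30.6 -30.2 -30. ]
68 76 5 [-32.8 -32.1 -31.8]
76 84 5 [-33.4 -33.1 -32.7]
84 90 29 [-33.6 -29.9 -25.5]
90 99 23 [-33.9 -29.7 -26.8]
-8
52 60 4 [-7.9 -7.6 -7.3]
60 68 4 [-9.4 -9.2 -9. ]
68 76 6 [-10.3 -10.   -9.8]
76 84 4 [-11.6 -11.4 -11.1]
84 90 24 [-12.2  -9.7  -3.5]
90 99 28 [-11.6  -8.1  -4.5]
14
52 60 4 [13.6 14.2 20.8]
60 68 8 [12.8 13.1 13.9]
68 76 4 [11.  11.6 12.1]
76 84 9 [10.4 11.1 12.5]
84 90 26 [ 9.5 13.9 18.7]
90 99 29 [10.6 13.6 16.7]
36
52 60 6 [35.2 35.8 36.2]
60 68 6 [34.8 35.7 41.4]
68 76 8 [33.4 33.8 34.5]
76 84 7 [32.2 32.9 39.1]
84 90 31 [32.1 35.4 40.4]
90 99 23 [32.8 35.2 38.9]
```

```bash
python3 -m pendant '[[[0,40,0,0,0,0,0.05],[25,75,0,0,0,0,0.05],[50,99,0,0,0,0,0.05],[66,99,0,0,0,0,0.05],[66,99,0,0,0,0,0.05],[66,99,0,0,0,0,0.05]]]' 30
python3 - <<'E'
from h import *
s=get_state();a=np.radians(9.15);A=np.array([np.cos(a),np.sin(a)]);N=np.array([-A[1],A[0]]);d=s['eef_pos'][:2]*1000-(644.9,-207.7);print(d@A,d@N,s['eef_pos'],s['width'])
tops()
for n in("scene","top"):
  for r in grips(n,box=(.45,.6,-.4,-.28)):print(r)
p=cv2.imread("pics/last_scene.png");cv2.imwrite(f"pics/v1.png",cv2.resize(p[200:350,310:440],None,fx=4,fy=4,interpolation=cv2.INTER_CUBIC))
E
```

```text
t: 34.35
eef_pos: [0.5231, -0.3271, 0.1699]
eef_rot: [-3.141, 0.001, 0.161]
ft_force: [-0.7, 0.6, -0.1]
width: 0.0406
-139.26227589835182 -98.46577157709345 [ 0.52306778 -0.32705828  0.16987763] 0.04064536261489334
([523.6, -326.3], [14.2, 15.6], 27.3, 74.4, 62)
```

View pics/v1.png

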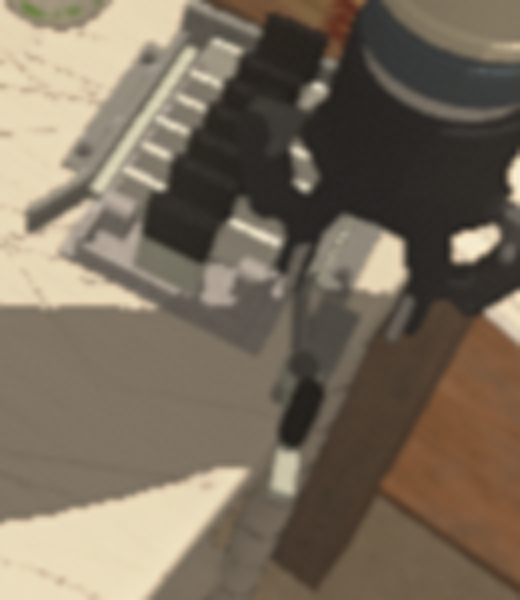

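```bash
python3 -m pendant '[[[1.5,0.8,40,0,0,0,0.05],[1.5,0.8,80,0,0,0,0.05],[1.5,0.8,105,0,0,0,0.05],[1.5,0.8,118,0,0,0,0.05],[1.5,0.8,118,0,0,0,0.05]]]'; python3 -m pendant '[[[0,0,0,0,0,0,0.5],[0,0,0,0,0,0,0.9],[0,0,0,0,0,0,0.9],[0,0,0,0,0,0,0.9],[0,0,0,0,0,0,0.9]]]' 30;python3 - <<'E'
from h import *
s=get_state();a=np.radians(9.15);A=np.array([np.cos(a),np.sin(a)]);N=np.array([-A[1],A[0]]);d=s['eef_pos'][:2]*1000-(644.9,-207.7);print(d@A,d@N,s['eef_pos'],s['width'],s['ft_force'])
p,_=snapshot("scene");cv2.imwrite(f"pics/w1.png",cv2.resize(p[200:350,310:440],None,fx=4,fy=4,interpolation=cv2.INTER_CUBIC))
for t in(-.23,.1,.4,.7,1.0,1.3,1.5,1.571,1.6): 
    x,y=-97-42*np.cos(t),-90+42*np.sin(t);print(t,'tool',round(x-d@A,1),round(-(y-d@N),1))
E
```

```text
t: 34.95
eef_pos: [0.5233, -0.3276, 0.0518]
eef_rot: [-3.14, 0.002, 0.16]
ft_force: [-0.4, -0.3, 0.0]
width: 0.0408
t: 35.45
eef_pos: [0.5248, -0.3288, 0.0546]
eef_rot: [3.139, -0.002, 0.16]
ft_force: [-1.2, 0.5, 8.2]
width: 0.0152
-137.8357478192559 -100.42441434313008 [ 0.52478761 -0.32876515  0.05455725] 0.015173364761463514 [-1.19415854  0.51931984  8.16892255]
-0.23 tool -0.1 -0.8
0.1 tool -1.0 -14.6
0.4 tool 2.2 -26.8
0.7 tool 8.7 -37.5
1.0 tool 18.1 -45.8
1.3 tool 29.6 -50.9
1.5 tool 37.9 -52.3
1.571 tool 40.8 -52.4
1.6 tool 42.1 -52.4
```

View pics/w1.png

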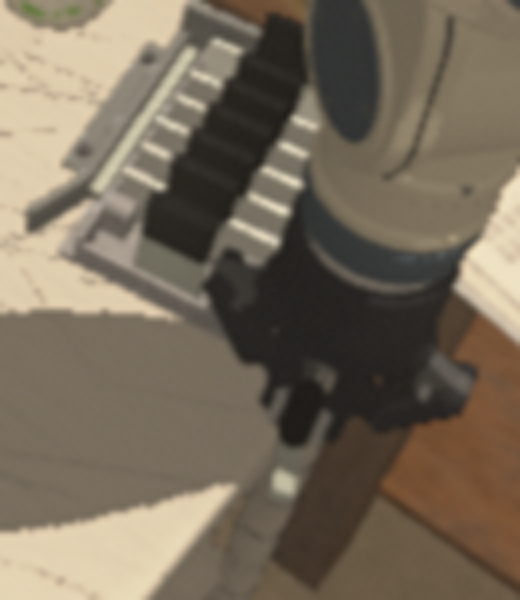

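```bash
python3 -m pendant '[[[-0.8,-7,0,0,0,0,0.9],[-0.9,-14,0,0,0,0,0.9],[0.5,-20,0,0,0,0,0.9],[2.3,-26,0,0,0,0,0.9],[5,-32,0,0,0,0,0.9],[8.8,-37,0,0,0,0,0.9],[13,-41.5,0,0,0,0,0.9],[18.2,-45.2,0,0,0,0,0.9]]]';python3 - <<'E'
from h import *
s=get_state();a=np.radians(9.15);A=np.array([np.cos(a),np.sin(a)]);N=np.array([-A[1],A[0]]);d=s['eef_pos'][:2]*1000-(644.9,-207.7);print(d@A,d@N,s['eef_pos'],s['width'],s['ft_force'])
for t in(1.0,1.1,1.3,1.5,1.571,1.6): 
    x,y=-97-42*np.cos(t),-90+42*np.sin(t);print(t,'tool',round(x-d@A,1),round(-(y-d@N),1))
E
```

```text
t: 36.3
eef_pos: [0.5351, -0.2819, 0.0541]
eef_rot: [3.138, -0.0, 0.159]
ft_force: [-5.6, -6.7, 3.2]
width: 0.0148
-120.17416729993107 -55.80877787132265 [ 0.53512969 -0.28190869  0.05410642] 0.014803180694568457 [-5.62119028 -6.66399215  3.24152478]
1.0 tool 0.5 -1.2
1.1 tool 4.1 -3.2
1.3 tool 11.9 -6.3
1.5 tool 20.2 -7.7
1.571 tool 23.2 -7.8
1.6 tool 24.4 -7.8
```

```bash
python3 -m pendant '[[[3.6,-2,0,0,0,0,0.9],[7.5,-3.7,0,0,0,0,0.9],[11.5,-5.1,0,0,0,0,0.9],[15.5,-6.1,0,0,0,0,0.9],[19.5,-6.6,0,0,0,0,0.9],[22.5,-6.6,0,0,0,0,0.9],[24,-6.6,0,0,0,0,0.9],[24,-6.6,0,0,0,0,0.9]]]';python3 - <<'E'
from h import *
s=get_state();a=np.radians(9.15);A=np.array([np.cos(a),np.sin(a)]);N=np.array([-A[1],A[0]]);d=s['eef_pos'][:2]*1000-(644.9,-207.7);print(d@A,d@N,s['eef_pos'],s['width'],s['ft_force'])
p,_=snapshot("scene");cv2.imwrite(f"pics/x1.png",cv2.resize(p[170:320,290:420],None,fx=4,fy=4,interpolation=cv2.INTER_CUBIC))
E
```

```text
t: 37.1
eef_pos: [0.5577, -0.2702, 0.054]
eef_rot: [3.141, -0.001, 0.16]
ft_force: [-2.9, 1.7, 7.6]
width: 0.0155
-96.02240362713466 -47.84668911308714 [ 0.55770801 -0.27020731  0.05404661] 0.015478586151681784 [-2.92927731  1.72336358  7.6182113 ]
```

View pics/x1.png

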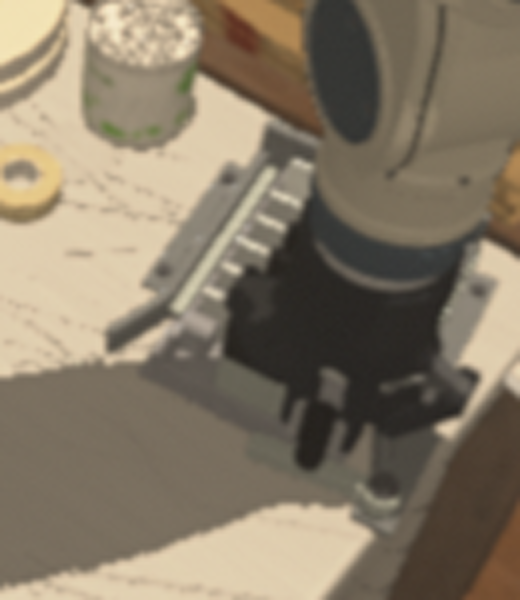

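```bash
python3 -m pendant '[[[1,0,0,0,0,0,0.9],[2,0,0,0,0,0,0.9],[3,0,0,0,0,0,0.9],[3,0,0,0,0,0,0.9]]]'; python3 -m pendant '[[[0,0,0,0,0,0,0.6],[0,0,0,0,0,0,0.3],[0,0,0,0,0,0,0.3],[0,0,0,0,0,0,0.3]]]'; python3 -m pendant '[[[0,0,-25,0,0,0,0.3],[0,0,-60,0,0,0,0.3],[0,0,-110,0,0,0,0.3],[0,0,-130,0,0,0,0.3],[-50,0,-130,0,0,0,0.3],[-100,0,-130,0,0,0,0.3],[-130,0,-130,0,0,0,0.3],[-130,0,-130,0,0,0,0.3]]]';python3 - <<'E'
from h import *
carr();grh();grh("scene")
a=np.radians(9.15);A=np.array([np.cos(a),np.sin(a)]);N=np.array([-A[1],A[0]])
for n,b in(("scene",(-1.2,1.2)),("top",(2.4,-1.6))):
  for r in grips(n,zmin=.055,zmax=.077,box=(.53,.59,-.31,-.255)):
    d=np.array(r[0])-b-(644.9,-207.7);x,y=d@A+97,d@N+90;print('knob',r,'angle',np.arctan2(y,-x))
p=cv2.imread("pics/last_top.png");cv2.imwrite(f"pics/y2.png",cv2.resize(p[120:270,300:430],None,fx=4,fy=4,interpolation=cv2.INTER_CUBIC))
p=cv2.imread("pics/last_scene.png");cv2.imwrite(f"pics/y1.png",cv2.resize(p[170:320,300:430],None,fx=4,fy=4,interpolation=cv2.INTER_CUBIC))
E
```

```text
t: 37.55
eef_pos: [0.56, -0.2696, 0.054]
eef_rot: [3.141, 0.0, 0.16]
ft_force: [-6.1, 2.1, 8.2]
width: 0.0155
t: 37.95
eef_pos: [0.5606, -0.2698, 0.0528]
eef_rot: [-3.142, -0.0, 0.16]
ft_force: [0.7, -0.1, 1.3]
width: 0.0299
t: 38.75
eef_pos: [0.4292, -0.2906, 0.1833]
eef_rot: [3.141, 0.0, 0.158]
ft_force: [-0.3, 0.1, 0.4]
width: 0.0302Traceback (most recent call last):
  File "<stdin>", line 2, in <module>
  File "h.py", line 65, in carr
    f=cv2.fitLine(np.c_[s,m].astype(np.float32),cv2.DIST_HUBER,0,.01,.01).ravel()
      ~~~~~~~~~~~^^^^^^^^^^^^^^^^^^^^^^^^^^^^^^^^^^^^^^^^^^^^^^^^^^^^^^^^
cv2.error: OpenCV(4.12.0) /io/opencv/modules/imgproc/src/linefit.cpp:50: error: (-215:Assertion failed) count > 0 in function 'fitLine2D_wods'
```

```bash
python3 -m pendant '[[[-20,-40,-20,0,0,0,0.3],[-30,-90,-30,0,0,0,0.3],[-30,-140,-30,0,0,0,0.3],[-30,-190,-30,0,0,0,0.3],[-30,-240,-30,0,0,0,0.3],[-30,-280,-30,0,0,0,0.3],[-30,-280,-30,0,0,0,0.3],[-30,-280,-30,0,0,0,0.3]]]';python3 - <<'E'
from h import *
carr();grh();grh("scene")
a=np.radians(9.15);A=np.array([np.cos(a),np.sin(a)]);N=np.array([-A[1],A[0]])
for n,b in(("scene",(-1.2,1.2)),("top",(2.4,-1.6))):
  for r in grips(n,zmin=.055,zmax=.082,box=(.53,.59,-.31,-.255)):
    d=np.array(r[0])-b-(644.9,-207.7);x,y=d@A+97,d@N+90;print('knob',r,'angle',np.arctan2(y,-x))
for nm in("swab_tub","clear_tape","tape_measure"): print(nm,[np.round(q['position'],3) for q in pinpoint(nm,"scene")][:2])
p=cv2.imread("pics/last_top.png");cv2.imwrite(f"pics/y2.png",cv2.resize(p[120:270,300:430],None,fx=4,fy=4,interpolation=cv2.INTER_CUBIC))
p=cv2.imread("pics/last_scene.png");cv2.imwrite(f"pics/y1.png",cv2.resize(p[170:320,300:430],None,fx=4,fy=4,interpolation=cv2.INTER_CUBIC))
E
```

```text
t: 39.65
eef_pos: [0.3588, -0.0177, 0.2131]
eef_rot: [3.141, -0.001, 0.164]
ft_force: [0.1, -1.0, -0.0]
width: 0.0298
scene 1093 x [-105.5   75.6] y [-48.6  18.1] ang 1.9
top 633 x [-104.5   78.1] y [-47.8  19.6] ang 1.9
tcp holder -252.4 231.6 [358.8 -19.2 212.8] [ 1.7999e+02 -1.0000e-02  9.1900e+00] F [-0.2  0.4  0.9] w 0.02980060525162319 t 39.75
top 73.2 0.2 size [11.8, 38.6] ang -2.7 93.0
top 36.3 -0.1 size [11.0, 39.7] ang -3.2 92.8
top 14.2 -0.8 size [10.9, 39.6] ang -4.0 93.3
top -8.1 0.6 size [9.7, 39.2] ang -5.5 92.3
top -29.3 -0.2 size [9.8, 40.0] ang 0.1 93.3
top -51.8 1.0 size [10.2, 39.0] ang -5.2 92.4
top -77.2 0.6 size [12.3, 40.2] ang -1.2 86.5
top -100.2 -46.2 size [12.8, 14.2] ang 78.8 75.6
scene 72.7 -1.2 size [13.5, 39.7] ang -0.4 90.0
scene -8.2 -0.9 size [40.6, 97.8] ang -89.8 90.5
scene -77.7 -0.2 size [13.4, 40.0] ang -1.4 84.6
scene -100.3 -47.1 size [14.2, 15.3] ang -59.4 75.0
knob ([552.0, -269.1], [14.2, 15.8], 39.8, 74.8, 67) angle 1.4894452534419087
knob ([555.6, -270.7], [13.3, 14.1], 180.0, 75.6, 42) angle 1.495943050408494
swab_tub [array([ 0.723, -0.022, -0.001])]
clear_tape [array([ 0.612, -0.015, -0.001]), array([ 0.719, -0.023, -0.001])]
tape_measure [array([ 0.589,  0.215, -0.   ]), array([ 0.649, -0.212,  0.005])]
```

View pics/y2.png

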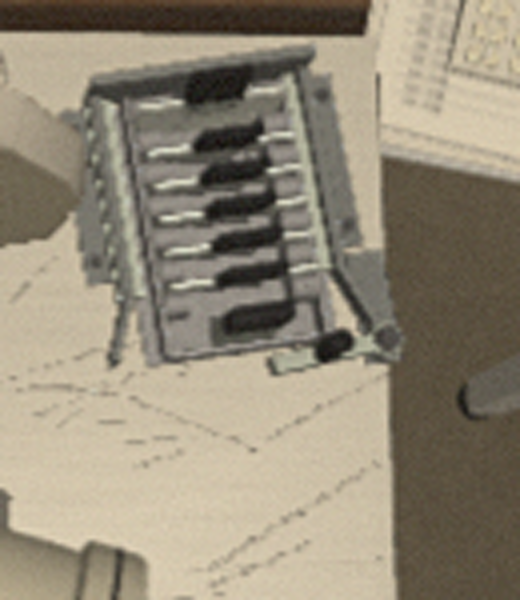

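View pics/y1.png

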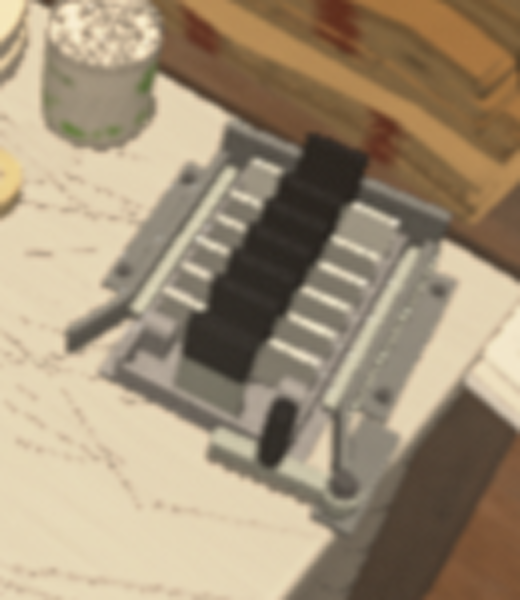

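```bash
python3 -m pendant '[[[0,45,0,0,0,0,1],[0,95,0,0,0,0,1],[20,140,0,0,0,0,1],[40,185,0,0,0,0,1],[70,230,0,0,0,0,1],[90,270,0,0,0,0,1],[102,278,20,0,0,0,1],[102,278,60,0,0,0,1],[102,278,100,0,0,0,1],[102,278,140,0,0,0,1],[102,278,160,0,0,0,1],[102,278,160,0,0,0,1]]]';python3 - <<'E'
from h import *
s=get_state();a=np.radians(9.15);A=np.array([np.cos(a),np.sin(a)]);N=np.array([-A[1],A[0]]);d=s['eef_pos'][:2]*1000-(644.9,-207.7);print(d@A,d@N,s['eef_pos'],s['width'],s['ft_force'],np.degrees(s['eef_rot']))
E
```

```text
t: 41.1
eef_pos: [0.501, -0.2772, 0.0494]
eef_rot: [-3.137, 0.004, 0.158]
ft_force: [-0.3, -0.1, -0.3]
width: 0.0003
-153.14601714088067 -45.69714422291427 [ 0.50096945 -0.2771689   0.04941898] 0.0002891327740877741 [-0.33615041 -0.06016576 -0.29645832] [-179.74544978    0.24514156    9.04628141]
```

```bash
python3 -m pendant '[[[15,1,0,0,0,0,1],[28,1,0,0,0,0,1],[32,1,0,0,0,0,1],[34,1,0,0,0,0,1],[34,1,0,0,0,0,1]]]'; python3 -m pendant '[[[1,0,0,0,0,0,1],[2,0,0,0,0,0,1],[2,0,0,0,0,0,1]]]'; python3 -m pendant '[[[1,0,0,0,0,0,1],[2,0,0,0,0,0,1],[2,0,0,0,0,0,1]]]'
```

```text
t: 41.6
eef_pos: [0.5368, -0.2727, 0.0532]
eef_rot: [3.141, -0.0, 0.16]
ft_force: [0.1, 1.1, -0.3]
width: -0.0005
t: 41.9
eef_pos: [0.5384, -0.2723, 0.0528]
eef_rot: [-3.141, 0.0, 0.16]
ft_force: [-0.1, 0.4, 0.5]
width: -0.0002
t: 42.2
eef_pos: [0.5395, -0.272, 0.0527]
eef_rot: [-3.141, 0.002, 0.159]
ft_force: [-7.5, -0.4, 3.9]
width: 0.0001
```

```bash
python3 -m pendant '[[[0.8,0,0,0,0,0,1],[1.5,0,0,0,0,0,1],[1.5,0,0,0,0,0,1]]]'; python3 -m pendant '[[[1,0,0,0,0,0,1],[1,0,0,0,0,0,1]]]'; python3 -m pendant '[[[1,0,0,0,0,0,1],[1,0,0,0,0,0,1]]]'
```

```text
t: 42.5
eef_pos: [0.5396, -0.2719, 0.0527]
eef_rot: [-3.141, 0.005, 0.159]
ft_force: [-13.6, -1.5, 6.3]
width: -0.0
t: 42.7
eef_pos: [0.5398, -0.2718, 0.0527]
eef_rot: [-3.141, 0.007, 0.158]
ft_force: [-18.2, -2.0, 9.7]
width: -0.0003
t: 42.9
eef_pos: [0.5399, -0.2718, 0.0527]
eef_rot: [-3.141, 0.008, 0.158]
ft_force: [-22.9, -3.3, 12.7]
width: -0.0001
```

```bash
python3 -m pendant '[[[-4,0,0,0,0,0,1],[-30,0,0,0,0,0,1],[-45,0,-40,0,0,0,1],[-45,0,-90,0,0,0,1],[-45,0,-130,0,0,0,1],[-60,-45,-150,0,0,0,1],[-80,-90,-150,0,0,0,1],[-100,-140,-150,0,0,0,1],[-120,-190,-150,0,0,0,1],[-130,-235,-150,0,0,0,1],[-130,-270,-150,0,0,0,1],[-130,-270,-150,0,0,0,1]]]';python3 - <<'E'
from h import *
carr();grh();grh("scene")
a=np.radians(9.15);A=np.array([np.cos(a),np.sin(a)]);N=np.array([-A[1],A[0]])
for n,b in(("scene",(-1.2,1.2)),("top",(2.4,-1.6))):
  for r in grips(n,zmin=.055,zmax=.082,box=(.53,.59,-.31,-.255)):
    d=np.array(r[0])-b-(644.9,-207.7);x,y=d@A+97,d@N+90;print('knob',r,'angle',np.arctan2(y,-x))
p=cv2.imread("pics/last_top.png");cv2.imwrite(f"pics/z2.png",cv2.resize(p[120:270,300:430],None,fx=4,fy=4,interpolation=cv2.INTER_CUBIC))
for s in(73,36,14,-8,-30,-52): 
    print(s);tilt(s-11,s+11)
E
```

```text
t: 44.1
eef_pos: [0.3713, -0.0222, 0.2034]
eef_rot: [-3.141, -0.002, 0.164]
ft_force: [-0.1, -1.0, -0.5]
width: 0.0
scene 1090 x [-101.9   76.3] y [-48.9  18. ] ang 2.1
top 642 x [-101.3   77.9] y [-47.9  19.3] ang 2.3
tcp holder -239.4 223.6 [373.  -25.  203.3] [ 1.7995e+02 -9.0000e-02  9.3100e+00] F [ 0.  -0.6 -0.3] w -7.96332095669638e-06 t 44.2
top 73.1 0.1 size [11.9, 38.3] ang -2.9 92.8
top 36.4 -0.4 size [9.9, 39.5] ang -2.8 93.4
top 14.6 -0.6 size [10.3, 40.0] ang -3.2 93.1
top -7.6 0.7 size [9.4, 38.9] ang -0.5 93.0
top -30.3 -0.1 size [9.8, 39.8] ang -3.6 92.5
top -51.4 1.4 size [9.4, 38.3] ang -2.1 92.7
top -76.5 0.4 size [13.2, 41.2] ang -0.2 86.9
top -95.7 -46.2 size [13.8, 15.4] ang -98.2 77.1
scene 72.7 -1.0 size [12.9, 39.7] ang 1.0 90.4
scene -8.1 -0.8 size [40.2, 97.0] ang -90.1 90.6
scene -76.7 -0.4 size [15.0, 40.2] ang 1.0 84.5
scene -97.1 -47.2 size [14.2, 15.0] ang -61.6 74.2
knob ([554.9, -268.7], [14.5, 15.8], 37.6, 74.2, 69) angle 1.5576608283492
knob ([559.3, -270.6], [13.9, 15.7], 26.1, 76.8, 45) angle 1.5793497139684571
73
52 60 17 [67.1 67.9 69.7]
60 68 13 [67.1 68.5 69.8]
68 76 20 [68.  69.6 70.8]
76 84 20 [69.  70.6 71.7]
84 90 35 [71.  73.7 78.4]
90 99 19 [71.8 75.1 78. ]
36
52 60 4 [35.  35.6 37.5]
60 68 7 [34.5 35.2 35.4]
68 76 6 [33.2 33.7 34.3]
76 84 7 [32.7 33.  34. ]
84 90 27 [31.9 35.5 40.5]
90 99 26 [32.4 35.5 39. ]
14
52 60 4 [13.5 13.9 14.6]
60 68 5 [12.6 12.9 19.2]
68 76 7 [11.4 11.9 12.3]
76 84 6 [10.6 11.2 12.6]
84 90 29 [10.2 12.7 17.9]
90 99 27 [10.1 14.2 17.5]
-8
52 60 7 [-8.7 -8.3 -7.6]
68 76 7 [-10.3  -9.7  -8.7]
76 84 5 [-11.8 -11.3 -10.7]
84 90 28 [-11.9  -8.1  -3.5]
90 99 25 [-12.1  -7.4  -4.8]
-30
60 68 5 [-31.2 -30.9 -30.1]
68 76 4 [-32.2 -31.8 -31.5]
84 90 25 [-34.1 -31.6 -26.4]
90 99 31 [-33.7 -29.2 -26.2]
-52
68 76 5 [-54.2 -54.  -53.9]
84 90 28 [-55.8 -52.3 -47.7]
90 99 28 [-55.4 -52.2 -48.2]
```

View pics/z2.png

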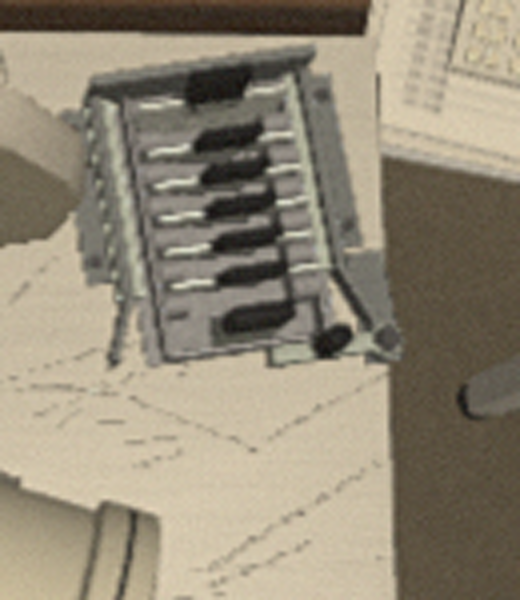

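View pics/last_scene.png

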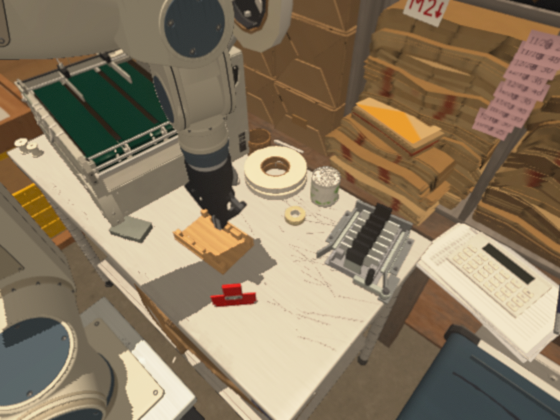

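Run:
```python
from plant import *
print(job_done())
```

```text
the job is handed in; nothing more can be done
None
```

The job is handed in. All four plates from the stand are in the carrier's four free slots (-20, 2, 24 and 68 mm), next to the two plates already there. The carrier is home in the holder and the latch bar is pushed onto its stop. No verdict is reported, so the results below are my own measurements.

- **Plates:** all six grip tops read level in the top camera. They lean about 6–7° (0.11–0.12 rad) within the slots' play, some forward and some back. That is under the 0.15 rad limit, but it is the check with the least margin.
- **Carrier:** it sits within about 1 mm of home lengthwise and sideways, and it is square to the holder within about 1°.
- **Latch:** after my first swing with the knob gripped, the bar measured only about 1.49 rad. I pushed it again with closed fingers until the force rose to about 23 N against the stop. It then read about 1.56–1.58 rad.
- **Surroundings:** a check just before that last push found the tub, tape roll and tape measure within a few millimetres of where they started. The red look-alike plate was not touched. At hand-in the arm was clear of everything, and I noticed neither a knock to the carrier nor a grip slackening.

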